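# Drag-test machine feet and fit them to sloping rests

## Robot

A 7-joint arm with a two-finger parallel gripper is mounted at the origin on the work surface. World frame = base frame: x ahead of the robot, y to its left, z up, the work surface at z = 0. Lengths are in m, angles in rad, forces in N, time in s.
With the tool pointing down it reaches from about 0.4 to 0.925 m from the base axis. Payload 5.6 kg.
Tool frame: the origin (TCP) lies midway between the tips of the shut fingers; the grasp point (between the pads) lies 19 mm behind it; x points along the fingers, y is the direction in which the jaws open and shut, and the axes are right-handed (so a half turn about x gives the same grasp; the last joint's range is limited). The gripper opens to 85 mm and grips with 20 to 120 N. Pads are 22 mm wide; open, the fingers measure 114 mm over their backs; the gripper's body (76 mm by 85 mm) begins 54 mm behind the grasp point. The pads swing forward as they close: fully open they stand 13 mm farther back than shut.
Start: joints at [-1.301, 0.468, -0.012, 1.603, 0.006, 1.071, -0.056], TCP at [0.2, 0.618, 0.231] pointing down, gripper open.
Joint ranges: [-2.53, 2.53], [-0.31, 2.02], [-1.57, 1.55], [0.28, 2.44], [-1.29, 4.43], [0.15, 1.84], [-2.92, 2.92]. Speed limits (rad/s): [2.57, 2.57, 3.14, 3.14, 3.14, 3.14, 3.14].

## Interface

Orientations are given as a unit quaternion [w, x, y, z].
In Python, from station import get_obs, capture, job_done gives the robot as it stands.
- The arm moves only by the tool play_rows, never from a script. Its argument "steps" is a list of rows, each a list of 7 numbers: the shift along the world's x, y, z in cm, then the turn, a rotation vector about the world's x, y, z in rad, then the closure, from -1 (fully open) to 1 (shut), so that 0 is half open. A call has 1 to 20 rows; each row is the pose to reach, as a shift and turn from the pose commanded when the call began; what a row does not reach only later rows make up. A row lasts 1/10 s, in which the tool goes at most 50 mm and 8.59 degrees, less where a joint would pass 70% of its speed; a pose out of reach is approached as far as the arm can. A call with a gripper value outside its range is refused whole. The fingers move at their own pace and stop on an object; "squeeze" is the grip in N (left out, the last holds). Time passes only in rows, so rows that repeat a pose let the fingers close. It gives the time, the measured TCP pose, the force and the opening at its end, in the units of the state.
- get_obs(): the state, without advancing time (a new reading comes with each control period).
- capture(name): name is "side" or "top" or "wrist"; returns a dict with "frame" (384x512x3 uint8, blue, green, red), "range_z" (384x512 float32, m along the optical axis (not along the pixel's ray), 0 where there is no reading), "fx", "fy", "cx", "cy" (pixels), "cam_to_world" (4x4, takes a point from camera to world coordinates). Camera axes: x right, y up, looking along -z (the intrinsics and any distortion apply to the point x, -y, -z); pixel columns grow to the right and rows downward; lengths in m; the calibration is good to about 2 mm. A picture is of the moment at which its call begins.
- job_done(): hands the job in, once; it reports no verdict.
The state is a dict: "clock": time; "joint_positions": joint angles; "qd": joint speeds; "joint_torque": joint torques, N m; "tool_pos": TCP position; "eef_rot": TCP orientation; "force": force on the tool from outside, world axes, zero at the start; "ft_torque": the same for the moment, N m; "gripper_width": opening from 0.0 (shut) to 1.0 (fully open).
Only numpy, scipy, OpenCV 4.12 (cv2) and the standard library are available. Lean on these libraries where they do the work, as an engineer would, in place of code of your own. Each camera call takes 0.05 s, during which the arm holds its last target.

## Task

Find out how well the three look-alike machine feet grip: drag each one at least 3 cm along the steel plate without lifting it, pressing it down or tipping it, feel how hard it drags, and leave it standing there until all three have been dragged. Then set the foot that drags hardest on the middle of the steeper sloping rest and the second hardest on the middle of the flatter one, each put down gently with its sole flat on the slope so that it stays there when let go and never slides down to the lip, and leave the most slippery foot standing on the plate. Leave the other things on the bench alone.

Things in the scene. Friction and masses are not known exactly. Their poses are not given: they have to be found in the camera images.
- foot_a: Levelling foot of a machine: round base 64 mm across, 20 mm high (rubber sole under a steel disc), with an upright steel stem 16 mm across from its middle to 85 mm above the sole; about 0.64 kg. Origin: centre of the sole; z up the stem. The three feet look alike; names tell nothing of their grip. Pushed high on the stem it may tip; pushed at the base it slides upright.
- foot_b: Levelling foot of a machine: round base 64 mm across, 20 mm high (rubber sole under a steel disc), with an upright steel stem 16 mm across from its middle to 85 mm above the sole; about 0.64 kg. Origin: centre of the sole; z up the stem. The three feet look alike; names tell nothing of their grip. Pushed high on the stem it may tip; pushed at the base it slides upright.
- foot_c: Levelling foot of a machine: round base 64 mm across, 20 mm high (rubber sole under a steel disc), with an upright steel stem 16 mm across from its middle to 85 mm above the sole; about 0.64 kg. Origin: centre of the sole; z up the stem. The three feet look alike; names tell nothing of their grip. Pushed high on the stem it may tip; pushed at the base it slides upright.
- plate: Flat fixed steel plate, 240 (x) by 350 (y) by 20 mm. Origin: centre of underside, on the bench. The feet start on its robot-side half, side by side along y, over 80 mm apart, each with 100 mm of free plate ahead along +x. Pushed slowly along it under its own weight alone, one foot drags with 0.4 to 0.9 N, one with 1.4 to 2.5 N, one with 3.3 to 5.5 N.
- steep: The steeper of two sloping steel rests fixed on the bench beside the plate: a smooth plate 150 mm (along the slope) by 110 mm, rising 21.8 degrees towards the body's +x, level along its y, with a lip 8 mm high along the low edge. Origin: on the bench under the slope's middle; z vertical. Only the foot with the best grip stays put on it.
- steep_mid (a point): Middle of the sloping face of the steep rest, 42 mm above the bench; where the foot's sole should be centred, flat on the face.
- steep_lip (a point): Middle of the lip at the low edge of the steep rest, 72 mm down the slope from its middle.
- gentle: The flatter of two sloping steel rests fixed on the bench beside the plate: a smooth plate 150 mm (along the slope) by 110 mm, rising 11.3 degrees towards the body's +x, level along its y, with a lip 8 mm high along the low edge. Origin: on the bench under the slope's middle; z vertical. The two better feet stay put on it, the slippery one slides down.
- gentle_mid (a point): Middle of the sloping face of the gentle rest, 30 mm above the bench; where the foot's sole should be centred, flat on the face.
- gentle_lip (a point): Middle of the lip at the low edge of the gentle rest, 72 mm down the slope from its middle.
- oilcan: Red oil can, round body 72 mm across, spout to 143 mm high, standing beyond the plate. Origin: centre of its underside. A bystander.
- spanner: Open-ended spanner 180 mm long lying on the bench beyond the plate; a bystander.
- parallel: Bright steel parallel block 100 by 30 by 20 mm lying on the bench; a bystander. Origin: centre of its underside.

How it is judged:
By the outcome, as a careful person would: the job done as asked, in the order asked, and still so for the second after the job is handed in, with the robot touching nothing.
It also fails if it takes over 72 s, if anything falls off the work surface, if the arm or the gripper's body presses on something with over 40 N, if the wrist force passes 120 N, or if a joint passes its speed limit or range.

## Working session

There is one attempt and no reset: what is moved stays moved. The work goes in short steps, Python scripts to look and compute and a tool call to move; the robot and the scene stay as the last step left them, time stands still between calls to the robot, and variables do not carry over. Pictures are saved under pics/ and viewed, and the job is handed in when it is done.

Besides the shell and the picture viewer there is one more tool, called by a JSON object that holds its "fn" and its "kwargs". play_rows: Moves the arm, as the interface text tells. Its arguments: {"type":"object","properties":{"steps":{"type":"array"},"squeeze":{"type":"number"}},"required":["steps"]}

```bash
ls; mkdir -p pics; python3 - <<'E'
from station import get_obs,capture
import cv2,numpy as np
o=get_obs()
for k,v in o.items(): print(k,np.round(v,4))
for n in ("side","top"):
    c=capture(n); cv2.imwrite(f"pics/{n}0.png",c["frame"]); print(n,c["fx"],c["fy"],c["cx"],c["cy"],c.keys()); print(np.round(c["cam_to_world"],4))
E
```

```text
pics
clock 0.0
joint_positions [-1.301   0.4684 -0.0116  1.6036  0.006   1.0714 -0.0563]
qd [-0.0002  0.0009 -0.0001  0.0001  0.0006  0.0017  0.0001]
joint_torque [-0.00000e+00 -5.32400e+01  2.15000e-02 -2.51299e+01  1.15000e-02
  7.70000e-03 -0.00000e+00]
tool_pos [0.1999 0.6179 0.2303]
eef_rot [ 0.6984  0.1095  0.6985 -0.1108]
force [ 0.9423 -0.0365 -0.5239]
ft_torque [ 0.0423 -0.0112  0.0194]
gripper_width 1.0041
side 349.5285154294705 349.5285154294705 249.28781568765223 195.97265439783286 dict_keys(['frame', 'range_z', 'fx', 'fy', 'cx', 'cy', 'cam_to_world'])
[[-0.7624  0.4661 -0.449   0.2299]
 [-0.6471 -0.537   0.5412  0.4236]
 [ 0.0112  0.7031  0.711   0.615 ]
 [ 0.      0.      0.      1.    ]]
top 415.20386365199084 415.20386365199084 252.45676208946693 190.89290322814358 dict_keys(['frame', 'range_z', 'fx', 'fy', 'cx', 'cy', 'cam_to_world'])
[[-0.0124  0.9869 -0.1607  0.3972]
 [-0.9999 -0.0118  0.0045 -0.0015]
 [ 0.0025  0.1607  0.987   1.1429]
 [ 0.      0.      0.      1.    ]]
```

View pics/side0.png

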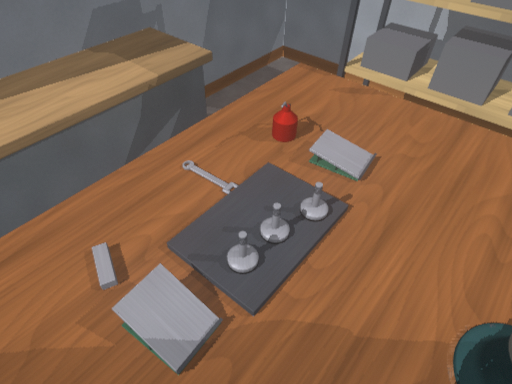

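View pics/top0.png

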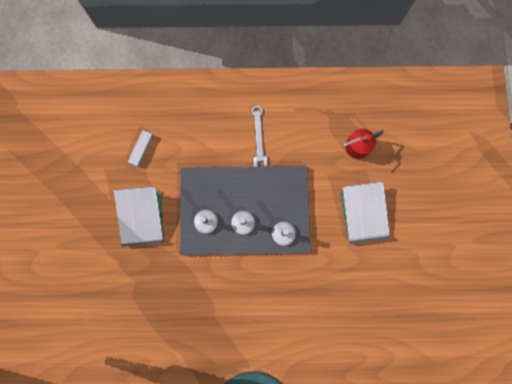

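The two views show a dark plate with three feet at top pixels (205,221), (243,222) and (284,233). There are rests at (139,216) and (366,212), an oil can at (360,144), a spanner at (259,135) and a block at (140,148). Next I'll build metric clouds.

```bash
cat > h.py <<'E'
import numpy as np,cv2
from station import get_obs,capture
def cloud(c):
    z=c["range_z"]; v,u=np.mgrid[:z.shape[0],:z.shape[1]]
    p=np.stack([(u-c["cx"])/c["fx"]*z,-(v-c["cy"])/c["fy"]*z,-z],-1)
    T=c["cam_to_world"]; w=p@T[:3,:3].T+T[:3,3]; w[z==0]=np.nan
    return w
def plane(P):
    for _ in range(4):
        A=np.c_[P[:,:2],np.ones(len(P))]; s=np.linalg.lstsq(A,P[:,2],rcond=None)[0]; r=P[:,2]-A@s; P=P[abs(r)<max(.002,1.5*r.std())]
    return s,r.std(),P
E
python3 - <<'E'
from h import *
for n in("top","side"):
    c=capture(n);w=cloud(c);f=c["frame"].astype(int);np.savez(f"{n}0.npz",w=w,f=f)
    Z=w[...,2]
    print(n,"bench z",np.nanmedian(Z[(w[...,0]>.35)&(w[...,0]<.45)&(abs(w[...,1])<.3)]))
    m=((Z>.01)&(Z<.2)&(w[...,0]>.3)&(w[...,0]<.95)&(abs(w[...,1])<.5)).astype(np.uint8)
    k,l,s,ce=cv2.connectedComponentsWithStats(m,connectivity=4)
    for i in range(1,k):
        if s[i,4]<40: continue
        P=w[l==i]; print(i,s[i],"min",P.min(0).round(3),"max",P.max(0).round(3),"med",np.median(P,0).round(3))
        if s[i,4]>400:
            q,sd,I=plane(P); print("  plane",q.round(4),"slope",np.degrees(np.arctan(np.hypot(*q[:2]))).round(2),"dir",np.degrees(np.arctan2(q[1],q[0])).round(1),sd.round(4),len(I))
    # feet: above plate
    m=((Z>.055)&(Z<.2)&(abs(w[...,1])<.19)&(w[...,0]>.4)&(w[...,0]<.75)).astype(np.uint8)
    k,l,s,ce=cv2.connectedComponentsWithStats(m)
    for i in range(1,k):
        if s[i,4]<4: continue
        P=w[l==i];t=P[P[:,2]>P[:,2].max()-.01];print("stem",s[i,4],P.mean(0).round(4),"zmax",P[:,2].max().round(4),"top",t.mean(0).round(4))
    m=((Z>.028)&(Z<.047)&(abs(w[...,1])<.19)&(w[...,0]>.4)&(w[...,0]<.75)).astype(np.uint8)
    k,l,s,ce=cv2.connectedComponentsWithStats(m)
    for i in range(1,k):
        if s[i,4]<30: continue
        P=w[l==i];e=cv2.minEnclosingCircle(P[:,:2].astype(np.float32));print("base",s[i,4],P.mean(0).round(4),"medz",np.median(P[:,2]).round(4),e)
E
```

```text
top bench z 0.0017808780154544568
20 [344 128  40  30 732] min [ 0.671 -0.358  0.01 ] max [ 0.743 -0.235  0.146] med [ 0.697 -0.297  0.07 ]
  plane [ 0.1221 -0.1137 -0.0501] slope 9.47 dir -42.9 0.0068 382
22 [128 130  25  36 419] min [0.656 0.274 0.01 ] max [0.757 0.337 0.027] med [0.706 0.305 0.02 ]
  plane [0.0003 0.0095 0.0175] slope 0.55 dir 88.4 0.0012 249
61 [  180   165   131    90 11224] min [ 0.411 -0.159  0.01 ] max [0.655 0.192 0.111] med [0.528 0.017 0.021]
  plane [-0.0007  0.0012  0.0212] slope 0.08 dir 120.9 0.0016 7226
62 [ 342  182   49   61 2346] min [ 0.437 -0.376  0.01 ] max [ 0.597 -0.249  0.049] med [ 0.517 -0.311  0.03 ]
  plane [ 0.1974  0.0232 -0.0647] slope 11.24 dir 6.7 0.0012 1479
63 [ 114  186   49   61 2422] min [0.435 0.237 0.01 ] max [0.59  0.358 0.074] med [0.514 0.296 0.042]
  plane [ 0.3933  0.0322 -0.1687] slope 21.54 dir 4.7 0.0014 1467
stem 46 [0.4972 0.1183 0.0987] zmax 0.109 top [0.4981 0.1197 0.1053]
stem 40 [0.4929 0.0203 0.1023] zmax 0.109 top [0.4937 0.0205 0.105 ]
stem 45 [ 0.4629 -0.0859  0.099 ] zmax 0.1106 top [ 0.4636 -0.087   0.1057]
[... 1073 characters left out ...]
1  111 6082] min [0.434 0.237 0.01 ] max [0.586 0.357 0.074] med [0.509 0.302 0.042]
  plane [ 0.3984  0.0288 -0.1692] slope 21.77 dir 4.1 0.0009 5218
stem 160 [ 0.4611 -0.0841  0.0867] zmax 0.1093 top [ 0.4621 -0.0861  0.1056]
stem 165 [0.4907 0.0234 0.0868] zmax 0.1095 top [0.492  0.0218 0.1056]
stem 176 [0.4945 0.1227 0.0877] zmax 0.1087 top [0.496  0.1211 0.1052]
base 449 [ 0.4584 -0.0793  0.0395] medz 0.041 ((0.46170157194137573, -0.0876322016119957), 0.03193134441971779)
base 515 [0.4881 0.0274 0.0396] medz 0.0409 ((0.4922938346862793, 0.019908128306269646), 0.03241003677248955)
base 614 [0.4919 0.1254 0.0397] medz 0.0408 ((0.496997207403183, 0.11908722668886185), 0.032037463039159775)
```

```bash
python3 - <<'E'
from h import *
for n in("top","side"):
    d=np.load(f"{n}0.npz");w=d["w"]
    for nm,x,y in(("steep",.512,.298),("gentle",.517,-.312),("plate",.53,.017)):
        if nm=="plate": m=(abs(w[...,0]-x)<.16)&(abs(w[...,1]-y)<.21)&(abs(w[...,2]-.021)<.006)
        else: m=(abs(w[...,0]-x)<.1)&(abs(w[...,1]-y)<.09)&(w[...,2]>.008)
        P=w[m]; q,sd,I=plane(P)
        if nm=="plate": I=P
        r=cv2.minAreaRect(I[:,:2].astype(np.float32)); b=cv2.boxPoints(r)
        # robust rect
        cz=np.r_[r[0],1]@q
        print(n,nm,"centre",np.round(r[0],4),"z",cz.round(4),"size",np.round(r[1],4),"ang",round(r[2],2),"grad dir",np.degrees(np.arctan2(q[1],q[0])).round(1),"box",b.round(3).tolist())
E
```

```text
top steep centre [0.5136 0.2978] z 0.043 size [0.1418 0.1105] ang 4.04 grad dir 4.8 box [[0.4390000104904175, 0.3479999899864197], [0.44699999690055847, 0.23800000548362732], [0.5879999995231628, 0.24799999594688416], [0.5799999833106995, 0.3580000102519989]]
top gentle centre [ 0.5199 -0.3116] z 0.0306 size [0.1453 0.1105] ang 6.72 grad dir 6.8 box [[0.4410000145435333, -0.26499998569488525], [0.45399999618530273, -0.375], [0.5979999899864197, -0.3580000102519989], [0.5860000252723694, -0.24799999594688416]]
top plate centre [0.5316 0.0166] z 0.0208 size [0.2405 0.3504] ang 0.34 grad dir 105.7 box [[0.4099999964237213, 0.19099999964237213], [0.41200000047683716, -0.1589999943971634], [0.652999997138977, -0.15800000727176666], [0.6510000228881836, 0.19300000369548798]]
side steep centre [0.5143 0.297 ] z 0.0442 size [0.1378 0.1105] ang 4.38 grad dir 4.1 box [[0.4410000145435333, 0.34700000286102295], [0.44999998807907104, 0.2370000034570694], [0.5870000123977661, 0.24699999392032623], [0.5789999961853027, 0.3569999933242798]]
side gentle centre [ 0.5172 -0.3121] z 0.0327 size [0.1482 0.1128] ang 6.73 grad dir 5.6 box [[0.43700000643730164, -0.26499998569488525], [0.44999998807907104, -0.37700000405311584], [0.597000002861023, -0.35899999737739563], [0.5839999914169312, -0.24699999392032623]]
side plate centre [0.5304 0.0154] z 0.0222 size [0.2416 0.3518] ang 0.42 grad dir -80.1 box [[0.40799999237060547, 0.1899999976158142], [0.41100001335144043, -0.16099999845027924], [0.652999997138977, -0.1599999964237213], [0.6499999761581421, 0.19200000166893005]]
```

{"fn": "play_rows", "kwargs": {"steps": [[5,-13,-2,0,0,0.1,0.6],[10,-26,-4,0,0,0.2,0.6],[15,-38,-6,0,0,0.312,0.6],[18,-48,-8,0,0,0.312,0.6],[19,-52,-9,0,0,0.312,0.6],[19,-52,-9,0,0,0.312,0.6],[19,-52,-9,0,0,0.312,0.6],[19,-52,-9,0,0,0.312,0.6],[19,-52,-9,0,0,0.312,0.6],[19,-52,-9,0,0,0.312,0.6],[19,-52,-9,0,0,0.312,0.6],[19,-52,-9,0,0,0.312,0.6],[19,-52,-9,0,0,0.312,0.6],[19,-52,-9,0,0,0.312,0.6]]}}

```text
clock: 1.6
tool_pos: [0.39, 0.0991, 0.1414]
eef_rot: [0.707, 0.0, 0.707, -0.0]
force: [-0.0, 0.7, 0.9]
gripper_width: 0.201
```

{"fn": "play_rows", "kwargs": {"steps": [[2,1,-2,0,-0.1,0,0.6],[4,2.1,-4,0,-0.21,0,0.6],[4,2.1,-8,0,-0.21,0,0.6],[4,2.1,-10,0,-0.21,0,0.6],[4,2.1,-11.2,0,-0.21,0,0.6],[4,2.1,-11.2,0,-0.21,0,0.6],[4,2.1,-11.2,0,-0.21,0,0.6],[4,2.1,-11.2,0,-0.21,0,0.6]]}}

```text
clock: 2.4
tool_pos: [0.4306, 0.1205, 0.0302]
eef_rot: [0.778, 0.0, 0.628, 0.001]
force: [-0.2, 0.1, -0.4]
gripper_width: 0.203
```

```bash
python3 - <<'E'
from h import *
o=get_obs(); print(o["clock"],o["tool_pos"],o["eef_rot"],o["force"],o["joint_positions"],o["joint_torque"].round(2) if hasattr(o["joint_torque"],"round") else o["joint_torque"])
c=capture("side"); w=cv2.resize(c["frame"][150:310,150:370],None,fx=3,fy=3); cv2.imwrite("pics/s1.png",w)
c=capture("wrist"); cv2.imwrite("pics/w1.png",c["frame"])
for i in range(4): capture("top"); print(get_obs()["force"])
E
```

```text
2.4 [0.430596   0.12045429 0.03015859] [7.77822383e-01 3.92724623e-04 6.28483793e-01 5.55801719e-04] [-0.24065371  0.11927853 -0.37208553] [-0.56158765  0.43349791  0.17980125  2.36350644  0.04194904  0.15552294
  1.12474078] [ -0.1  -35.57   1.74 -10.4    0.05  -0.66  -0.  ]
[ 0.49434518 -0.80752952  0.3401744 ]
[ 0.00488827 -0.11111688 -0.0718506 ]
[-0.00737515 -0.97221933 -0.10663841]
[-0.1212459  -0.00509209  0.45965278]
```

View pics/s1.png

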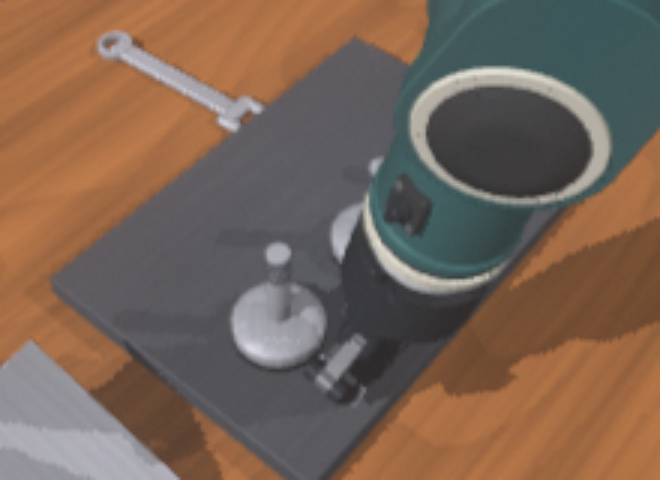

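View pics/w1.png

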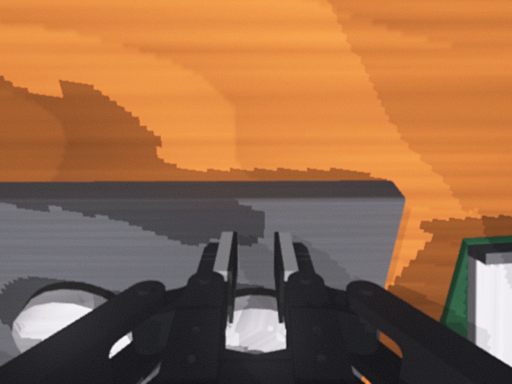

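{"fn": "play_rows", "kwargs": {"steps": [[0.5,-0.05,-0.1,0,0,0,0.6],[1.0,-0.1,-0.1,0,0,0,0.6],[1.4,-0.1,-0.1,0,0,0,0.6],[1.6,-0.1,-0.1,0,0,0,0.6],[1.8,-0.1,-0.1,0,0,0,0.6]]}}

```text
clock: 3.2
tool_pos: [0.4483, 0.1183, 0.0282]
eef_rot: [0.777, 0.0, 0.629, -0.0]
force: [-0.6, -0.1, -0.0]
gripper_width: 0.198
```

{"fn": "play_rows", "kwargs": {"steps": [[0.2,0,0,0,0,0,0.6],[0.4,0,0,0,0,0,0.6],[0.6,0,0,0,0,0,0.6],[0.8,0,0,0,0,0,0.6],[1.0,0,0,0,0,0,0.6]]}}

```text
clock: 3.7
tool_pos: [0.4575, 0.1184, 0.0281]
eef_rot: [0.777, 0.0, 0.63, -0.0]
force: [-2.1, 0.1, 0.2]
gripper_width: 0.199
```

{"fn": "play_rows", "kwargs": {"steps": [[0.2,0,0,0,0,0,0.6],[0.4,0,0,0,0,0,0.6],[0.6,0,0,0,0,0,0.6]]}}

```text
clock: 4.0
tool_pos: [0.4639, 0.1184, 0.0282]
eef_rot: [0.777, 0.0, 0.629, -0.0]
force: [-1.8, 0.3, -0.2]
gripper_width: 0.201
```

{"fn": "play_rows", "kwargs": {"steps": [[0.2,0,0,0,0,0,0.6],[0.4,0,0,0,0,0,0.6]]}}

```text
clock: 4.2
tool_pos: [0.4682, 0.1184, 0.0282]
eef_rot: [0.777, 0.0, 0.629, -0.0]
force: [-0.7, -0.2, -0.6]
gripper_width: 0.199
```

{"fn": "play_rows", "kwargs": {"steps": [[0.2,0,0,0,0,0,0.6],[0.4,0,0,0,0,0,0.6]]}}

```text
clock: 4.4
tool_pos: [0.4722, 0.1184, 0.0283]
eef_rot: [0.777, 0.0, 0.629, -0.0]
force: [-0.7, 0.2, -1.0]
gripper_width: 0.203
```

{"fn": "play_rows", "kwargs": {"steps": [[0.2,0,0,0,0,0,0.6],[0.4,0,0,0,0,0,0.6]]}}

```text
clock: 4.6
tool_pos: [0.4762, 0.1184, 0.0283]
eef_rot: [0.777, 0.0, 0.629, -0.0]
force: [-1.0, 0.3, -0.6]
gripper_width: 0.198
```

{"fn": "play_rows", "kwargs": {"steps": [[0.2,0,0,0,0,0,0.6],[0.4,0,0,0,0,0,0.6]]}}

```text
clock: 4.8
tool_pos: [0.4802, 0.1184, 0.0283]
eef_rot: [0.777, 0.0, 0.629, -0.0]
force: [-2.0, -0.3, -1.5]
gripper_width: 0.199
```

{"fn": "play_rows", "kwargs": {"steps": [[0.2,0,0,0,0,0,0.6],[0.4,0,0,0,0,0,0.6]]}}

```text
clock: 5.0
tool_pos: [0.4842, 0.1185, 0.0283]
eef_rot: [0.777, 0.0, 0.629, -0.0]
force: [-0.8, 0.1, -1.1]
gripper_width: 0.197
```

```bash
python3 - <<'E'
from h import *
o=get_obs(); print(o["clock"],o["tool_pos"],o["eef_rot"],o["force"])
c=capture("side"); w=cv2.resize(c["frame"][150:310,150:370],None,fx=3,fy=3); cv2.imwrite("pics/s2.png",w)
print(get_obs()["force"])
E
```

```text
5.0 [0.48421892 0.11845009 0.02829912] [ 7.77330863e-01  3.56148079e-04  6.29091830e-01 -2.69762959e-04] [-0.8118646   0.13340063 -1.10341215]
[ 0.04514192 -0.28268992 -0.357401  ]
```

View pics/s2.png

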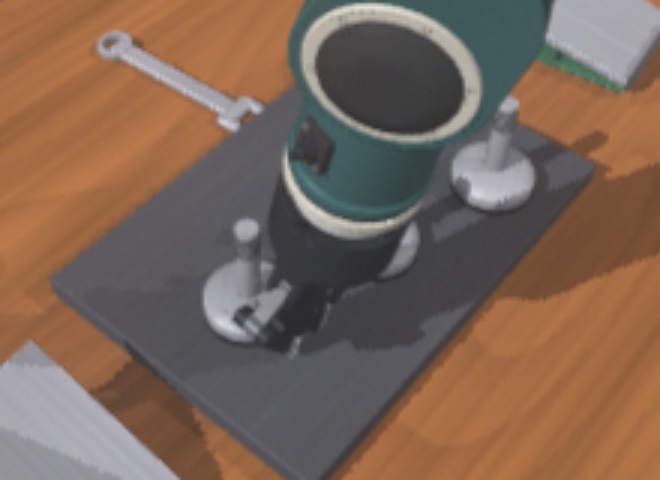

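{"fn": "play_rows", "kwargs": {"steps": [[0.2,0,0,0,0,0,0.6],[0.4,0,0,0,0,0,0.6]]}}

```text
clock: 5.25
tool_pos: [0.4882, 0.1185, 0.0283]
eef_rot: [0.777, 0.0, 0.629, -0.0]
force: [-1.8, -0.3, 0.2]
gripper_width: 0.202
```

{"fn": "play_rows", "kwargs": {"steps": [[0.2,0,0,0,0,0,0.6],[0.4,0,0,0,0,0,0.6]]}}

```text
clock: 5.45
tool_pos: [0.4922, 0.1185, 0.0283]
eef_rot: [0.777, 0.0, 0.629, -0.0]
force: [-0.7, -0.0, 1.0]
gripper_width: 0.203
```

{"fn": "play_rows", "kwargs": {"steps": [[0.2,0,0,0,0,0,0.6],[0.4,0,0,0,0,0,0.6]]}}

```text
clock: 5.65
tool_pos: [0.4962, 0.1184, 0.0283]
eef_rot: [0.777, 0.0, 0.629, -0.0]
force: [-1.4, 0.7, -0.2]
gripper_width: 0.201
```

{"fn": "play_rows", "kwargs": {"steps": [[0.2,0,0,0,0,0,0.6],[0.4,0,0,0,0,0,0.6]]}}

```text
clock: 5.85
tool_pos: [0.5003, 0.1184, 0.0283]
eef_rot: [0.777, 0.0, 0.629, -0.0]
force: [-2.2, 0.7, 0.8]
gripper_width: 0.198
```

{"fn": "play_rows", "kwargs": {"steps": [[0.2,0,0,0,0,0,0.6],[0.4,0,0,0,0,0,0.6]]}}

```text
clock: 6.05
tool_pos: [0.5042, 0.1185, 0.0283]
eef_rot: [0.777, 0.0, 0.629, -0.0]
force: [-1.8, -0.3, 0.3]
gripper_width: 0.2
```

{"fn": "play_rows", "kwargs": {"steps": [[-0.5,0,0,0,0,0,0.6],[-2,0,0,0,0,0,0.6],[-4,0,2,0,0,0,0.6],[-6,-2,6,0,0,0,0.6],[-8,-6,6,0,0,0,0.6],[-8,-9.8,4,0,0,0,0.6],[-8,-9.8,1,0,0,0,0.6],[-8,-9.8,0.0,0,0,0,0.6],[-8,-9.8,0.0,0,0,0,0.6],[-8,-9.8,0.0,0,0,0,0.6]]}}

```text
clock: 7.05
tool_pos: [0.4241, 0.0205, 0.0281]
eef_rot: [0.777, 0.001, 0.629, -0.0]
force: [2.3, 2.0, 0.1]
gripper_width: 0.2
```

```bash
cat >> h.py <<'E'
def feet(n="top"):
    c=capture(n); w=cloud(c);Z=w[...,2]
    for lo,hi,t in((.055,.2,"stem"),(.028,.047,"base")):
        m=((Z>lo)&(Z<hi)&(abs(w[...,1])<.19)&(w[...,0]>.4)&(w[...,0]<.68)).astype(np.uint8)
        k,l,s,ce=cv2.connectedComponentsWithStats(m)
        for i in range(1,k):
            if not 15<s[i,4]<900: continue
            P=w[l==i];
            if t=="stem": P=P[P[:,2]>P[:,2].max()-.01]; print(n,t,s[i,4],P.mean(0).round(4),P[:,2].max().round(4))
            else: print(n,t,s[i,4],np.round(cv2.minEnclosingCircle(P[:,:2].astype(np.float32))[0],4))
    return c
E
python3 - <<'E'
from h import *
c=feet("side");cv2.imwrite("pics/s3.png",cv2.resize(c["frame"][150:310,150:370],None,fx=3,fy=3))
feet("top")
E
```

```text
side stem 502 [0.4111 0.0493 0.195 ] 0.1998
side stem 163 [0.4919 0.0219 0.1053] 0.1086
side stem 174 [0.5443 0.1189 0.1059] 0.1093
side base 16 [ 0.4845 -0.0733]
side base 516 [0.493  0.0205]
side base 569 [0.5456 0.118 ]
side base 25 [0.4194 0.0366]
top stem 52 [0.546  0.1179 0.1055] 0.1091
top stem 41 [0.4936 0.0204 0.1052] 0.1088
top stem 45 [ 0.4637 -0.0868  0.1053] 0.1093
top stem 308 [0.4218 0.0158 0.1952] 0.1997
top base 372 [0.5465 0.1184]
top base 381 [0.4944 0.0204]
top base 389 [ 0.464  -0.0874]
```

View pics/s3.png

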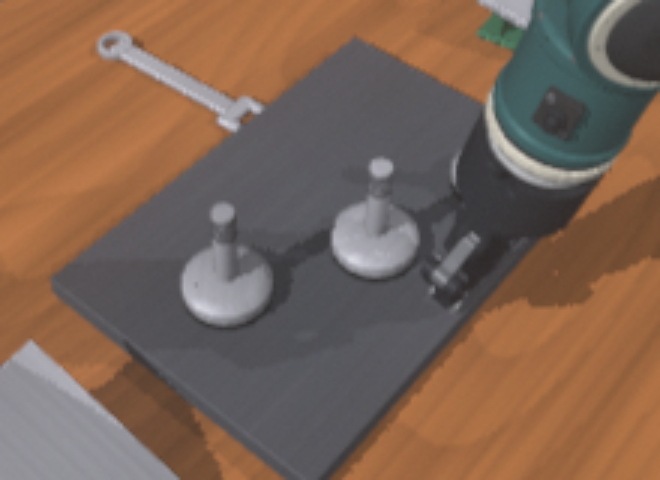

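Foot A (left) stands upright, dragged 48 mm to about (0.546, 0.118), with an average drag of about 1.4 N. Foot B is next.

{"fn": "play_rows", "kwargs": {"steps": [[0.7,0,0,0,0,0,0.6],[1.4,0,0,0,0,0,0.6],[1.8,0,0,0,0,0,0.6],[2.0,0,0,0,0,0,0.6],[2.2,0,0,0,0,0,0.6]]}}

```text
clock: 7.65
tool_pos: [0.4463, 0.0205, 0.0283]
eef_rot: [0.777, 0.0, 0.629, -0.0]
force: [-0.3, 0.5, 0.1]
gripper_width: 0.198
```

{"fn": "play_rows", "kwargs": {"steps": [[0.2,0,0,0,0,0,0.6],[0.4,0,0,0,0,0,0.6],[0.6,0,0,0,0,0,0.6],[0.8,0,0,0,0,0,0.6]]}}

```text
clock: 8.05
tool_pos: [0.4533, 0.0203, 0.028]
eef_rot: [0.777, 0.0, 0.63, -0.0]
force: [-3.5, 0.2, 1.0]
gripper_width: 0.198
```

{"fn": "play_rows", "kwargs": {"steps": [[0.2,0,0,0,0,0,0.6],[0.4,0,0,0,0,0,0.6],[0.6,0,0,0,0,0,0.6]]}}

```text
clock: 8.35
tool_pos: [0.4599, 0.0204, 0.0281]
eef_rot: [0.777, 0.0, 0.629, -0.0]
force: [-1.5, -0.2, -0.9]
gripper_width: 0.198
```

{"fn": "play_rows", "kwargs": {"steps": [[0.2,0,0,0,0,0,0.6],[0.4,0,0,0,0,0,0.6]]}}

```text
clock: 8.55
tool_pos: [0.4641, 0.0204, 0.0282]
eef_rot: [0.777, 0.0, 0.629, -0.0]
force: [-2.6, 0.6, -0.9]
gripper_width: 0.198
```

{"fn": "play_rows", "kwargs": {"steps": [[0.2,0,0,0,0,0,0.6],[0.4,0,0,0,0,0,0.6]]}}

```text
clock: 8.75
tool_pos: [0.4682, 0.0205, 0.0282]
eef_rot: [0.777, 0.0, 0.629, -0.0]
force: [-1.8, 0.5, -0.6]
gripper_width: 0.202
```

{"fn": "play_rows", "kwargs": {"steps": [[0.2,0,0,0,0,0,0.6],[0.4,0,0,0,0,0,0.6]]}}

```text
clock: 8.95
tool_pos: [0.4722, 0.0204, 0.0283]
eef_rot: [0.777, 0.0, 0.629, -0.0]
force: [-1.8, -0.1, -0.5]
gripper_width: 0.199
```

{"fn": "play_rows", "kwargs": {"steps": [[0.2,0,0,0,0,0,0.6],[0.4,0,0,0,0,0,0.6]]}}

```text
clock: 9.15
tool_pos: [0.4762, 0.0204, 0.0283]
eef_rot: [0.777, 0.0, 0.629, -0.0]
force: [-2.5, -0.3, -0.3]
gripper_width: 0.201
```

{"fn": "play_rows", "kwargs": {"steps": [[0.2,0,0,0,0,0,0.6],[0.4,0,0,0,0,0,0.6]]}}

```text
clock: 9.35
tool_pos: [0.4802, 0.0205, 0.0283]
eef_rot: [0.777, 0.0, 0.629, -0.0]
force: [-2.7, 0.2, 0.7]
gripper_width: 0.2
```

{"fn": "play_rows", "kwargs": {"steps": [[0.2,0,0,0,0,0,0.6],[0.4,0,0,0,0,0,0.6]]}}

```text
clock: 9.55
tool_pos: [0.4842, 0.0204, 0.0283]
eef_rot: [0.777, 0.0, 0.629, -0.0]
force: [-0.7, 0.3, -0.1]
gripper_width: 0.202
```

{"fn": "play_rows", "kwargs": {"steps": [[0.2,0,0,0,0,0,0.6],[0.4,0,0,0,0,0,0.6]]}}

```text
clock: 9.75
tool_pos: [0.4882, 0.0204, 0.0283]
eef_rot: [0.777, 0.0, 0.629, -0.0]
force: [-1.1, 1.0, -0.6]
gripper_width: 0.202
```

{"fn": "play_rows", "kwargs": {"steps": [[0.2,0,0,0,0,0,0.6],[0.4,0,0,0,0,0,0.6]]}}

```text
clock: 9.95
tool_pos: [0.4922, 0.0204, 0.0283]
eef_rot: [0.777, 0.0, 0.629, -0.0]
force: [-2.2, 0.6, -1.2]
gripper_width: 0.199
```

{"fn": "play_rows", "kwargs": {"steps": [[0.2,0,0,0,0,0,0.6],[0.4,0,0,0,0,0,0.6]]}}

```text
clock: 10.15
tool_pos: [0.4962, 0.0204, 0.0283]
eef_rot: [0.777, 0.0, 0.629, -0.0]
force: [-0.8, 0.4, 0.3]
gripper_width: 0.201
```

{"fn": "play_rows", "kwargs": {"steps": [[-0.5,0,0,0,0,0,0.6],[-2,0,0,0,0,0,0.6],[-4,0,2,0,0,0,0.6],[-6,-2,6,0,0,0,0.6],[-8,-6,6,0,0,0,0.6],[-9,-10.7,4,0,0,0,0.6],[-9,-10.7,1,0,0,0,0.6],[-9,-10.7,0.0,0,0,0,0.6],[-9,-10.7,0.0,0,0,0,0.6],[-9,-10.7,0.0,0,0,0,0.6]]}}

```text
clock: 11.15
tool_pos: [0.4069, -0.0859, 0.0287]
eef_rot: [0.778, 0.0, 0.628, 0.001]
force: [0.6, -0.7, 0.2]
gripper_width: 0.2
```

```bash
python3 - <<'E'
from h import *
o=get_obs(); print(o["clock"],o["tool_pos"],o["eef_rot"],o["force"],o["joint_positions"])
feet("top")
E
```

```text
11.15 [ 0.40689022 -0.08585177  0.02873551] [7.77894241e-01 1.96531952e-04 6.28394986e-01 5.03292133e-04] [ 0.5778233  -0.72769439  0.19577161] [ 0.43281116  0.42843694 -0.31455924  2.40763143  0.69610223  0.14793498
  1.0491529 ]
top stem 50 [0.546  0.118  0.1054] 0.11
top stem 48 [0.538  0.0207 0.1052] 0.1092
top stem 44 [ 0.4637 -0.0868  0.1056] 0.1101
top stem 158 [ 0.4079 -0.0845  0.196 ] 0.1999
top base 377 [0.5468 0.1183]
top base 374 [0.5388 0.0206]
top base 398 [ 0.4639 -0.087 ]
```

{"fn": "play_rows", "kwargs": {"steps": [[0.3,-0.05,0,0,0,0,0.6],[0.6,-0.1,0,0,0,0,0.6],[0.8,-0.1,0,0,0,0,0.6],[1.0,-0.1,0,0,0,0,0.6]]}}

```text
clock: 11.6
tool_pos: [0.4166, -0.0874, 0.0286]
eef_rot: [0.778, 0.0, 0.629, -0.0]
force: [-0.2, -0.5, 0.5]
gripper_width: 0.199
```

{"fn": "play_rows", "kwargs": {"steps": [[0.2,0,0,0,0,0,0.6],[0.4,0,0,0,0,0,0.6],[0.6,0,0,0,0,0,0.6],[0.8,0,0,0,0,0,0.6]]}}

```text
clock: 12.0
tool_pos: [0.422, -0.0877, 0.0277]
eef_rot: [0.776, 0.0, 0.631, -0.001]
force: [-7.5, 1.0, 4.9]
gripper_width: 0.2
```

{"fn": "play_rows", "kwargs": {"steps": [[0.2,0,0,0,0,0,0.6],[0.4,0,0,0,0,0,0.6],[0.6,0,0,0,0,0,0.6]]}}

```text
clock: 12.3
tool_pos: [0.4259, -0.0878, 0.0271]
eef_rot: [0.775, 0.0, 0.632, -0.001]
force: [-7.4, -0.0, 4.9]
gripper_width: 0.2
```

{"fn": "play_rows", "kwargs": {"steps": [[0.2,0,0,0,0,0,0.6],[0.4,0,0,0,0,0,0.6]]}}

```text
clock: 12.5
tool_pos: [0.4316, -0.0877, 0.0274]
eef_rot: [0.776, 0.0, 0.631, -0.001]
force: [-4.2, -0.5, -0.4]
gripper_width: 0.198
```

{"fn": "play_rows", "kwargs": {"steps": [[0.2,0,0,0,0,0,0.6],[0.4,0,0,0,0,0,0.6]]}}

```text
clock: 12.7
tool_pos: [0.4376, -0.0876, 0.0279]
eef_rot: [0.777, 0.0, 0.63, -0.0]
force: [-3.1, 0.1, -1.5]
gripper_width: 0.2
```

{"fn": "play_rows", "kwargs": {"steps": [[0.2,0,0,0,0,0,0.6],[0.4,0,0,0,0,0,0.6]]}}

```text
clock: 12.9
tool_pos: [0.4422, -0.0876, 0.0282]
eef_rot: [0.777, 0.0, 0.629, -0.0]
force: [-2.4, -0.1, -2.0]
gripper_width: 0.199
```

{"fn": "play_rows", "kwargs": {"steps": [[0.2,0,0,0,0,0,0.6],[0.4,0,0,0,0,0,0.6]]}}

```text
clock: 13.1
tool_pos: [0.4462, -0.0876, 0.0283]
eef_rot: [0.777, 0.0, 0.629, -0.0]
force: [-3.1, -0.0, -1.7]
gripper_width: 0.195
```

{"fn": "play_rows", "kwargs": {"steps": [[0.2,0,0,0,0,0,0.6],[0.4,0,0,0,0,0,0.6]]}}

```text
clock: 13.3
tool_pos: [0.4502, -0.0875, 0.0283]
eef_rot: [0.777, 0.0, 0.629, -0.0]
force: [-3.3, 0.2, -1.3]
gripper_width: 0.199
```

{"fn": "play_rows", "kwargs": {"steps": [[0.2,0,0,0,0,0,0.6],[0.4,0,0,0,0,0,0.6]]}}

```text
clock: 13.5
tool_pos: [0.4542, -0.0875, 0.0283]
eef_rot: [0.777, 0.0, 0.629, -0.0]
force: [-3.2, -1.2, -2.2]
gripper_width: 0.211
```

{"fn": "play_rows", "kwargs": {"steps": [[0.2,0,0,0,0,0,0.6],[0.4,0,0,0,0,0,0.6]]}}

```text
clock: 13.7
tool_pos: [0.4582, -0.0876, 0.0283]
eef_rot: [0.777, 0.0, 0.629, -0.0]
force: [-3.0, -0.1, -2.4]
gripper_width: 0.199
```

{"fn": "play_rows", "kwargs": {"steps": [[0.2,0,0,0,0,0,0.6],[0.4,0,0,0,0,0,0.6]]}}

```text
clock: 13.9
tool_pos: [0.4622, -0.0875, 0.0283]
eef_rot: [0.777, 0.0, 0.629, -0.0]
force: [-3.1, 0.1, -1.8]
gripper_width: 0.2
```

{"fn": "play_rows", "kwargs": {"steps": [[0.2,0,0,0,0,0,0.6],[0.4,0,0,0,0,0,0.6]]}}

```text
clock: 14.1
tool_pos: [0.4662, -0.0875, 0.0283]
eef_rot: [0.777, 0.0, 0.629, -0.0]
force: [-2.6, -0.4, -1.9]
gripper_width: 0.196
```

{"fn": "play_rows", "kwargs": {"steps": [[0.2,0,0,0,0,0,0.6],[0.4,0,0,0,0,0,0.6]]}}

```text
clock: 14.3
tool_pos: [0.4702, -0.0876, 0.0283]
eef_rot: [0.777, 0.0, 0.629, -0.0]
force: [-3.2, -0.8, -2.1]
gripper_width: 0.198
```

```bash
python3 - <<'E'
from h import *
c=feet("side");cv2.imwrite("pics/s4.png",cv2.resize(c["frame"][150:310,150:370],None,fx=3,fy=3))
feet("top")
E
```

```text
side stem 149 [ 0.51   -0.0856  0.1056] 0.109
side stem 157 [0.5361 0.0217 0.1055] 0.1089
side stem 174 [0.5442 0.1191 0.1054] 0.1087
side base 358 [ 0.4991 -0.0861]
side base 482 [0.5368 0.0194]
side base 567 [0.5451 0.1177]
top stem 51 [0.5461 0.118  0.1053] 0.1095
top stem 48 [0.5381 0.0202 0.1054] 0.1108
top stem 48 [ 0.5124 -0.087   0.1051] 0.1107
top stem 203 [ 0.4615 -0.0631  0.1948] 0.1998
top base 375 [0.5468 0.118 ]
top base 374 [0.5386 0.0202]
top base 343 [ 0.513  -0.0866]
```

View pics/s4.png

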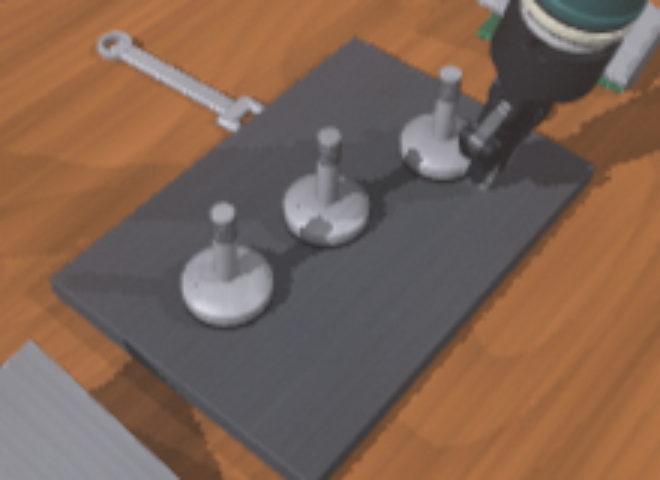

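C drags clearly hardest: about 3 N with the finger also unloading the foot by about 2 N. I'll drag C farther with the height trimmed so the vertical force is near zero. Then I'll remeasure A and B, whose averages are too close to call.

{"fn": "play_rows", "kwargs": {"steps": [[0.2,0,-0.02,0,0,0,0.6],[0.4,0,-0.04,0,0,0,0.6]]}}

```text
clock: 14.6
tool_pos: [0.4724, -0.0877, 0.0276]
eef_rot: [0.776, 0.0, 0.63, -0.001]
force: [-9.7, -0.6, 6.5]
gripper_width: 0.198
```

{"fn": "play_rows", "kwargs": {"steps": [[0.2,0,0,0,0,0,0.6],[0.4,0,0,0,0,0,0.6]]}}

```text
clock: 14.8
tool_pos: [0.4761, -0.0878, 0.0276]
eef_rot: [0.776, 0.0, 0.63, -0.001]
force: [-7.6, -0.5, 5.4]
gripper_width: 0.203
```

{"fn": "play_rows", "kwargs": {"steps": [[0.2,0,0,0,0,0,0.6],[0.4,0,0,0,0,0,0.6]]}}

```text
clock: 15.0
tool_pos: [0.4807, -0.0877, 0.0277]
eef_rot: [0.777, 0.0, 0.63, -0.001]
force: [-6.5, -0.3, 1.9]
gripper_width: 0.2
```

{"fn": "play_rows", "kwargs": {"steps": [[0.2,0,0,0,0,0,0.6],[0.4,0,0,0,0,0,0.6]]}}

```text
clock: 15.2
tool_pos: [0.485, -0.0877, 0.0277]
eef_rot: [0.777, 0.0, 0.63, -0.001]
force: [-6.0, 0.6, 1.9]
gripper_width: 0.202
```

{"fn": "play_rows", "kwargs": {"steps": [[0.2,0,0.02,0,0,0,0.6],[0.4,0,0.025,0,0,0,0.6]]}}

```text
clock: 15.4
tool_pos: [0.4899, -0.0876, 0.0281]
eef_rot: [0.777, 0.0, 0.629, -0.0]
force: [-4.2, -0.2, -1.6]
gripper_width: 0.197
```

{"fn": "play_rows", "kwargs": {"steps": [[0.2,0,0,0,0,0,0.6],[0.4,0,0,0,0,0,0.6],[0.6,0,0,0,0,0,0.6]]}}

```text
clock: 15.7
tool_pos: [0.4963, -0.0875, 0.0281]
eef_rot: [0.777, 0.0, 0.629, -0.0]
force: [-3.2, 0.3, -2.6]
gripper_width: 0.199
```

{"fn": "play_rows", "kwargs": {"steps": [[0.2,0,0,0,0,0,0.6],[0.4,0,0,0,0,0,0.6],[0.6,0,0,0,0,0,0.6]]}}

```text
clock: 16.0
tool_pos: [0.5022, -0.0875, 0.0281]
eef_rot: [0.777, 0.0, 0.629, -0.0]
force: [-2.7, -0.6, -2.5]
gripper_width: 0.2
```

{"fn": "play_rows", "kwargs": {"steps": [[0.2,0,0,0,0,0,0.6],[0.4,0,0,0,0,0,0.6],[0.6,0,0,0,0,0,0.6]]}}

```text
clock: 16.3
tool_pos: [0.5082, -0.0875, 0.0281]
eef_rot: [0.777, 0.0, 0.629, -0.0]
force: [-1.9, -0.5, -1.9]
gripper_width: 0.2
```

{"fn": "play_rows", "kwargs": {"steps": [[0.2,0,0,0,0,0,0.6],[0.4,0,0,0,0,0,0.6],[0.6,0,0,0,0,0,0.6]]}}

```text
clock: 16.6
tool_pos: [0.5142, -0.0876, 0.0281]
eef_rot: [0.777, 0.0, 0.629, -0.0]
force: [-3.3, -0.5, -1.8]
gripper_width: 0.2
```

{"fn": "play_rows", "kwargs": {"steps": [[0.2,0,0,0,0,0,0.6],[0.4,0,0,0,0,0,0.6],[0.6,0,0,0,0,0,0.6]]}}

```text
clock: 16.9
tool_pos: [0.5202, -0.0876, 0.0281]
eef_rot: [0.777, 0.0, 0.629, -0.0]
force: [-3.1, -0.1, -2.0]
gripper_width: 0.2
```

{"fn": "play_rows", "kwargs": {"steps": [[-0.5,0,0,0,0,0,0.6],[-2,0,0,0,0,0,0.6],[-5,0,3,0,0,0,0.6],[-8,3,6,0,0,0,0.6],[-8,7,6,0,0,0,0.6],[-7,10.8,4,0,0,0,0.6],[-5.5,10.8,1,0,0,0,0.6],[-4.8,10.8,0.02,0,0,0,0.6],[-4.6,10.8,0.02,0,0,0,0.6],[-4.4,10.8,0.02,0,0,0,0.6],[-4.2,10.8,0.02,0,0,0,0.6]]}}

```text
clock: 18.0
tool_pos: [0.4787, 0.0204, 0.0293]
eef_rot: [0.778, 0.001, 0.628, -0.0]
force: [0.3, -0.2, 0.4]
gripper_width: 0.201
```

{"fn": "play_rows", "kwargs": {"steps": [[0.2,0,0,0,0,0,0.6]]}}

```text
clock: 18.1
tool_pos: [0.4806, 0.0201, 0.0292]
eef_rot: [0.778, 0.001, 0.628, -0.0]
force: [-0.5, -0.4, -0.1]
gripper_width: 0.2
```

{"fn": "play_rows", "kwargs": {"steps": [[0.2,0,0,0,0,0,0.6]]}}

```text
clock: 18.2
tool_pos: [0.4825, 0.0201, 0.029]
eef_rot: [0.778, 0.001, 0.629, -0.001]
force: [0.1, 0.7, -0.5]
gripper_width: 0.198
```

{"fn": "play_rows", "kwargs": {"steps": [[0.2,0,0,0,0,0,0.6]]}}

```text
clock: 18.3
tool_pos: [0.4844, 0.0201, 0.0288]
eef_rot: [0.778, 0.001, 0.629, -0.001]
force: [-0.5, -0.0, -0.0]
gripper_width: 0.198
```

{"fn": "play_rows", "kwargs": {"steps": [[0.2,0,0,0,0,0,0.6]]}}

```text
clock: 18.4
tool_pos: [0.4863, 0.0203, 0.0286]
eef_rot: [0.777, 0.001, 0.629, -0.0]
force: [-0.1, -0.2, -1.1]
gripper_width: 0.201
```

{"fn": "play_rows", "kwargs": {"steps": [[0.2,0,0,0,0,0,0.6]]}}

```text
clock: 18.5
tool_pos: [0.4882, 0.0204, 0.0284]
eef_rot: [0.777, 0.0, 0.629, -0.0]
force: [1.0, -0.2, 0.4]
gripper_width: 0.2
```

{"fn": "play_rows", "kwargs": {"steps": [[0.2,0,0,0,0,0,0.6]]}}

```text
clock: 18.6
tool_pos: [0.4902, 0.0204, 0.0283]
eef_rot: [0.777, 0.0, 0.629, -0.0]
force: [0.2, -0.6, 0.1]
gripper_width: 0.201
```

{"fn": "play_rows", "kwargs": {"steps": [[0.2,0,0,0,0,0,0.6],[0.4,0,0,0,0,0,0.6],[0.6,0,0,0,0,0,0.6],[0.8,0,0,0,0,0,0.6],[1.0,0,0,0,0,0,0.6]]}}

```text
clock: 19.1
tool_pos: [0.4993, 0.0203, 0.028]
eef_rot: [0.777, 0.0, 0.63, -0.0]
force: [-1.9, -0.5, 0.6]
gripper_width: 0.203
```

{"fn": "play_rows", "kwargs": {"steps": [[0.2,0,0,0,0,0,0.6]]}}

```text
clock: 19.2
tool_pos: [0.5016, 0.0204, 0.0281]
eef_rot: [0.777, 0.0, 0.629, -0.0]
force: [-2.2, -0.1, 0.5]
gripper_width: 0.199
```

{"fn": "play_rows", "kwargs": {"steps": [[0.2,0,0,0,0,0,0.6]]}}

```text
clock: 19.3
tool_pos: [0.5039, 0.0204, 0.0281]
eef_rot: [0.777, 0.0, 0.629, -0.0]
force: [-1.6, 0.5, -0.3]
gripper_width: 0.198
```

{"fn": "play_rows", "kwargs": {"steps": [[0.2,0,0,0,0,0,0.6]]}}

```text
clock: 19.4
tool_pos: [0.506, 0.0204, 0.0282]
eef_rot: [0.777, 0.0, 0.629, -0.0]
force: [-1.8, -0.0, -0.9]
gripper_width: 0.2
```

{"fn": "play_rows", "kwargs": {"steps": [[0.2,0,0,0,0,0,0.6]]}}

```text
clock: 19.5
tool_pos: [0.5081, 0.0204, 0.0282]
eef_rot: [0.777, 0.0, 0.629, -0.0]
force: [-1.5, 0.9, -0.7]
gripper_width: 0.201
```

{"fn": "play_rows", "kwargs": {"steps": [[0.2,0,0,0,0,0,0.6]]}}

```text
clock: 19.6
tool_pos: [0.5102, 0.0204, 0.0283]
eef_rot: [0.777, 0.0, 0.629, -0.0]
force: [-2.3, -0.6, 0.2]
gripper_width: 0.197
```

{"fn": "play_rows", "kwargs": {"steps": [[0.2,0,0,0,0,0,0.6]]}}

```text
clock: 19.7
tool_pos: [0.5122, 0.0205, 0.0283]
eef_rot: [0.777, 0.0, 0.629, -0.0]
force: [-0.9, -0.1, -0.4]
gripper_width: 0.202
```

{"fn": "play_rows", "kwargs": {"steps": [[0.2,0,0,0,0,0,0.6]]}}

```text
clock: 19.8
tool_pos: [0.5142, 0.0204, 0.0283]
eef_rot: [0.777, 0.0, 0.629, -0.0]
force: [-2.3, 0.1, -0.8]
gripper_width: 0.2
```

{"fn": "play_rows", "kwargs": {"steps": [[0.2,0,0,0,0,0,0.6]]}}

```text
clock: 19.9
tool_pos: [0.5162, 0.0204, 0.0283]
eef_rot: [0.777, 0.0, 0.629, -0.0]
force: [-0.9, 0.4, 0.4]
gripper_width: 0.198
```

{"fn": "play_rows", "kwargs": {"steps": [[0.2,0,0,0,0,0,0.6]]}}

```text
clock: 20.0
tool_pos: [0.5182, 0.0205, 0.0283]
eef_rot: [0.777, 0.0, 0.629, -0.0]
force: [-1.6, -0.2, -0.7]
gripper_width: 0.2
```

{"fn": "play_rows", "kwargs": {"steps": [[0.2,0,0,0,0,0,0.6]]}}

```text
clock: 20.1
tool_pos: [0.5202, 0.0204, 0.0283]
eef_rot: [0.777, 0.0, 0.629, -0.0]
force: [-2.1, 0.3, 0.2]
gripper_width: 0.198
```

{"fn": "play_rows", "kwargs": {"steps": [[0.2,0,0,0,0,0,0.6]]}}

```text
clock: 20.2
tool_pos: [0.5222, 0.0204, 0.0283]
eef_rot: [0.777, 0.0, 0.629, -0.0]
force: [-1.6, -0.9, -0.3]
gripper_width: 0.201
```

{"fn": "play_rows", "kwargs": {"steps": [[0.2,0,0,0,0,0,0.6]]}}

```text
clock: 20.3
tool_pos: [0.5242, 0.0205, 0.0283]
eef_rot: [0.777, 0.0, 0.629, -0.0]
force: [-2.6, -0.7, -0.5]
gripper_width: 0.203
```

{"fn": "play_rows", "kwargs": {"steps": [[-0.5,0,0,0,0,0,0.6],[-2,0,0,0,0,0,0.6],[-5,0,3,0,0,0,0.6],[-8,3,6,0,0,0,0.6],[-8,7,6,0,0,0,0.6],[-6,9.8,4,0,0,0,0.6],[-4,9.8,1,0,0,0,0.6],[-3,9.8,0,0,0,0,0.6],[-2.4,9.8,0,0,0,0,0.6],[-2.0,9.8,0,0,0,0,0.6],[-1.8,9.8,0,0,0,0,0.6],[-1.6,9.8,0,0,0,0,0.6],[-1.4,9.8,0,0,0,0,0.6],[-1.2,9.8,0,0,0,0,0.6],[-1.0,9.8,0,0,0,0,0.6]]}}

```text
clock: 21.8
tool_pos: [0.5141, 0.1183, 0.0285]
eef_rot: [0.777, 0.0, 0.629, -0.0]
force: [-1.6, -1.4, 1.3]
gripper_width: 0.198
```

{"fn": "play_rows", "kwargs": {"steps": [[0.2,0,0,0,0,0,0.6]]}}

```text
clock: 21.9
tool_pos: [0.5161, 0.1184, 0.0284]
eef_rot: [0.777, 0.0, 0.629, -0.0]
force: [-1.3, -0.3, 0.4]
gripper_width: 0.194
```

{"fn": "play_rows", "kwargs": {"steps": [[0.2,0,0,0,0,0,0.6]]}}

```text
clock: 22.0
tool_pos: [0.5182, 0.1185, 0.0283]
eef_rot: [0.777, 0.0, 0.629, -0.0]
force: [-3.1, 0.2, 0.1]
gripper_width: 0.203
```

{"fn": "play_rows", "kwargs": {"steps": [[0.2,0,0,0,0,0,0.6]]}}

```text
clock: 22.1
tool_pos: [0.5201, 0.1185, 0.0283]
eef_rot: [0.777, 0.0, 0.629, -0.0]
force: [-1.4, -0.3, 1.0]
gripper_width: 0.202
```

{"fn": "play_rows", "kwargs": {"steps": [[0.2,0,0,0,0,0,0.6]]}}

```text
clock: 22.2
tool_pos: [0.5222, 0.1185, 0.0283]
eef_rot: [0.777, 0.0, 0.629, -0.0]
force: [-2.3, 0.2, 1.4]
gripper_width: 0.204
```

{"fn": "play_rows", "kwargs": {"steps": [[0.2,0,0,0,0,0,0.6]]}}

```text
clock: 22.3
tool_pos: [0.5242, 0.1185, 0.0283]
eef_rot: [0.777, 0.0, 0.629, -0.0]
force: [-2.1, 0.0, 0.5]
gripper_width: 0.205
```

{"fn": "play_rows", "kwargs": {"steps": [[0.2,0,0,0,0,0,0.6]]}}

```text
clock: 22.4
tool_pos: [0.5262, 0.1185, 0.0283]
eef_rot: [0.777, 0.0, 0.629, -0.0]
force: [-1.6, -0.0, -0.7]
gripper_width: 0.204
```

{"fn": "play_rows", "kwargs": {"steps": [[0.2,0,0,0,0,0,0.6]]}}

```text
clock: 22.5
tool_pos: [0.5282, 0.1185, 0.0283]
eef_rot: [0.777, 0.0, 0.629, -0.0]
force: [-1.7, 0.3, 0.7]
gripper_width: 0.202
```

{"fn": "play_rows", "kwargs": {"steps": [[0.2,0,0,0,0,0,0.6]]}}

```text
clock: 22.6
tool_pos: [0.5302, 0.1184, 0.0283]
eef_rot: [0.777, 0.0, 0.629, -0.0]
force: [-2.2, 1.0, 1.1]
gripper_width: 0.199
```

{"fn": "play_rows", "kwargs": {"steps": [[0.2,0,0,0,0,0,0.6]]}}

```text
clock: 22.7
tool_pos: [0.5322, 0.1184, 0.0283]
eef_rot: [0.777, 0.0, 0.629, -0.0]
force: [-1.5, 0.5, 0.2]
gripper_width: 0.202
```

{"fn": "play_rows", "kwargs": {"steps": [[0.2,0,0,0,0,0,0.6]]}}

```text
clock: 22.8
tool_pos: [0.5342, 0.1184, 0.0283]
eef_rot: [0.777, 0.0, 0.629, -0.0]
force: [-1.7, -1.0, 0.1]
gripper_width: 0.199
```

{"fn": "play_rows", "kwargs": {"steps": [[0.2,0,0,0,0,0,0.6]]}}

```text
clock: 22.9
tool_pos: [0.5362, 0.1185, 0.0283]
eef_rot: [0.777, 0.0, 0.629, -0.0]
force: [-1.0, -0.5, 0.1]
gripper_width: 0.196
```

{"fn": "play_rows", "kwargs": {"steps": [[0.2,0,0,0,0,0,0.6]]}}

```text
clock: 23.0
tool_pos: [0.5382, 0.1185, 0.0283]
eef_rot: [0.777, 0.0, 0.629, -0.0]
force: [-1.6, 0.1, 0.2]
gripper_width: 0.202
```

{"fn": "play_rows", "kwargs": {"steps": [[0.2,0,0,0,0,0,0.6]]}}

```text
clock: 23.1
tool_pos: [0.5402, 0.1184, 0.0283]
eef_rot: [0.777, 0.0, 0.629, -0.0]
force: [-1.1, 0.7, 0.9]
gripper_width: 0.198
```

{"fn": "play_rows", "kwargs": {"steps": [[0.2,0,0,0,0,0,0.6]]}}

```text
clock: 23.2
tool_pos: [0.5422, 0.1184, 0.0283]
eef_rot: [0.777, 0.0, 0.629, -0.0]
force: [-2.4, -0.5, 0.0]
gripper_width: 0.202
```

A and B now read about the same force (1.8 N), which contradicts the spec. I'll look at the full wrench, since the moment may be less noisy, while pushing a little more.

```bash
cat > o.py <<'E'
from h import *
o=get_obs(); print(o["clock"],"F",o["force"].round(2),"M",o["ft_torque"].round(3),"tau",o["joint_torque"].round(2),"p",o["tool_pos"].round(4))
E
python3 o.py
```

```text
23.2 F [-2.42 -0.48  0.05] M [ 0.028  0.554 -0.027] tau [ 9.000e-02 -4.700e+01 -4.670e+00 -1.515e+01  4.200e-01 -7.000e-01
 -4.000e-02] p [0.5422 0.1184 0.0283]
```

{"fn": "play_rows", "kwargs": {"steps": [[0.2,0,0,0,0,0,0.6],[0.4,0,0,0,0,0,0.6]]}}

```text
clock: 23.4
tool_pos: [0.5462, 0.1184, 0.0283]
eef_rot: [0.777, 0.0, 0.629, -0.0]
force: [-1.4, -0.3, 0.5]
gripper_width: 0.203
```

```bash
python3 o.py
```

```text
23.4 F [-1.36 -0.28  0.45] M [-0.026  0.511 -0.01 ] tau [ 1.000e-01 -4.734e+01 -4.780e+00 -1.526e+01  4.200e-01 -7.000e-01
 -4.000e-02] p [0.5462 0.1184 0.0283]
```

{"fn": "play_rows", "kwargs": {"steps": [[0.2,0,0,0,0,0,0.6],[0.4,0,0,0,0,0,0.6]]}}

```text
clock: 23.6
tool_pos: [0.5502, 0.1185, 0.0283]
eef_rot: [0.777, 0.0, 0.629, -0.0]
force: [-1.7, 0.2, -0.1]
gripper_width: 0.202
```

```bash
python3 o.py; python3 - <<'E'
from h import *
feet("top")
for i in range(6):
    capture("top"); o=get_obs(); print("static F",o["force"].round(2),"M",o["ft_torque"].round(3),"tau",o["joint_torque"].round(2))
E
```

```text
23.6 F [-1.72  0.22 -0.11] M [ 0.002  0.562 -0.003] tau [ 1.000e-01 -4.767e+01 -4.880e+00 -1.537e+01  4.200e-01 -7.100e-01
 -4.000e-02] p [0.5502 0.1185 0.0283]
top stem 53 [0.5917 0.1178 0.1054] 0.1096
top stem 50 [0.5664 0.0207 0.1053] 0.1095
top stem 49 [ 0.5619 -0.087   0.1052] 0.1094
top stem 134 [0.5461 0.0928 0.1807] 0.1858
top base 250 [0.5924 0.1185]
top base 370 [0.5665 0.0205]
top base 370 [ 0.5626 -0.0871]
static F [-0.74 -0.02 -0.36] M [-0.018  0.319  0.023] tau [ 7.000e-02 -4.745e+01 -5.100e+00 -1.505e+01  3.100e-01 -5.300e-01
  2.000e-02]
static F [-1.07 -0.76 -0.11] M [-0.058  0.296  0.032] tau [ 6.000e-02 -4.734e+01 -5.110e+00 -1.481e+01  2.800e-01 -4.800e-01
  1.000e-02]
static F [0.24 0.02 0.45] M [ 0.015  0.273 -0.002] tau [ 4.000e-02 -4.729e+01 -5.120e+00 -1.469e+01  2.800e-01 -4.700e-01
  0.000e+00]
static F [ 1.12 -0.5   0.11] M [-0.025  0.294 -0.016] tau [ 3.000e-02 -4.726e+01 -5.120e+00 -1.462e+01  2.700e-01 -4.600e-01
  0.000e+00]
static F [ 0.47 -0.4  -0.99] M [ 0.005  0.263 -0.006] tau [ 2.000e-02 -4.724e+01 -5.120e+00 -1.457e+01  2.700e-01 -4.500e-01
  0.000e+00]
static F [ 0.25  0.6  -0.03] M [ 0.037  0.279 -0.016] tau [ 1.000e-02 -4.723e+01 -5.130e+00 -1.453e+01  2.600e-01 -4.400e-01
  0.000e+00]
```

{"fn": "play_rows", "kwargs": {"steps": [[-0.5,0,0,0,0,0,0.6],[-1.5,0,0,0,0,0,0.6],[-2.5,0,0,0,0,0,0.6],[-2.5,0,0,0,0,0,0.6],[-2.5,0,0,0,0,0,0.6]]}}

```text
clock: 24.45
tool_pos: [0.5248, 0.1186, 0.0285]
eef_rot: [0.777, 0.0, 0.629, -0.0]
force: [0.6, 0.3, 0.6]
gripper_width: 0.203
```

```bash
python3 - <<'E'
from h import *
for i in range(6):
    capture("top"); o=get_obs(); print("free F",o["force"].round(2),"M",o["ft_torque"].round(3),"tau",o["joint_torque"].round(2))
feet("side");feet("top")
E
```

```text
free F [-0.66  0.36  0.33] M [ 0.011  0.23  -0.007] tau [ -0.11 -45.15  -4.52 -13.33   0.23  -0.37  -0.  ]
free F [-0.51  0.36  0.3 ] M [0.012 0.191 0.025] tau [ -0.1  -45.18  -4.52 -13.48   0.23  -0.38  -0.  ]
free F [-0.51 -0.85 -0.28] M [-0.039  0.176  0.019] tau [ -0.08 -45.2   -4.52 -13.59   0.24  -0.39   0.  ]
free F [-0.23  0.53  0.82] M [ 0.022  0.178 -0.012] tau [ -0.06 -45.2   -4.51 -13.66   0.24  -0.39   0.  ]
free F [ 0.08 -0.36 -0.4 ] M [-0.007  0.248 -0.001] tau [-4.000e-02 -4.519e+01 -4.510e+00 -1.369e+01  2.400e-01 -3.900e-01
  0.000e+00]
free F [ 0.32 -0.08  0.2 ] M [-0.     0.229 -0.061] tau [-3.000e-02 -4.517e+01 -4.510e+00 -1.371e+01  2.400e-01 -3.900e-01
  0.000e+00]
side stem 18 [ 0.5567 -0.0847  0.0612] 0.0672
side stem 170 [0.5901 0.1192 0.1051] 0.1085
side base 269 [ 0.5571 -0.0894]
side base 441 [0.5912 0.1171]
side base 19 [0.5176 0.1056]
side base 21 [0.5155 0.1333]
top stem 52 [0.5917 0.1178 0.1054] 0.1083
top stem 50 [0.5661 0.0209 0.1056] 0.109
top stem 49 [ 0.5619 -0.087   0.1056] 0.11
top stem 171 [0.5196 0.0954 0.1921] 0.1974
top base 366 [0.5923 0.1187]
top base 367 [0.5666 0.0206]
top base 367 [ 0.5626 -0.087 ]
```

{"fn": "play_rows", "kwargs": {"steps": [[-2,0,2,0,0,0,0.6],[-6,-3,6,0,0,0,0.6],[-6,-7,6,0,0,0,0.6],[-5,-9.8,3,0,0,0,0.6],[-3,-9.8,0,0,0,0,0.6],[-2,-9.8,0,0,0,0,0.6],[-1.4,-9.8,0,0,0,0,0.6],[-1.2,-9.8,0,0,0,0,0.6],[-1.0,-9.8,0,0,0,0,0.6]]}}

```text
clock: 25.75
tool_pos: [0.5154, 0.0215, 0.0294]
eef_rot: [0.778, 0.0, 0.629, 0.001]
force: [0.6, 0.5, 0.3]
gripper_width: 0.198
```

```bash
python3 o.py
```

```text
25.75 F [0.58 0.51 0.25] M [-0.028  0.199 -0.019] tau [-7.000e-02 -4.265e+01 -4.380e+00 -1.316e+01  1.800e-01 -5.500e-01
 -2.000e-02] p [0.5154 0.0215 0.0294]
```

{"fn": "play_rows", "kwargs": {"steps": [[0.2,0,0,0,0,0,0.6],[0.4,0,0,0,0,0,0.6],[0.6,0,0,0,0,0,0.6],[0.8,0,0,0,0,0,0.6],[1.0,0,0,0,0,0,0.6],[1.2,0,0,0,0,0,0.6],[1.4,0,0,0,0,0,0.6],[1.6,0,0,0,0,0,0.6],[1.8,0,0,0,0,0,0.6]]}}

```text
clock: 26.65
tool_pos: [0.5329, 0.0204, 0.0281]
eef_rot: [0.777, 0.0, 0.629, -0.0]
force: [-1.0, -0.7, 0.5]
gripper_width: 0.199
```

```bash
python3 o.py
```

```text
26.65 F [-1.   -0.71  0.46] M [0.02  0.632 0.025] tau [-3.000e-02 -4.539e+01 -4.900e+00 -1.484e+01  3.400e-01 -9.700e-01
 -3.000e-02] p [0.5329 0.0204 0.0281]
```

{"fn": "play_rows", "kwargs": {"steps": [[0.2,0,0,0,0,0,0.6],[0.4,0,0,0,0,0,0.6]]}}

```text
clock: 26.85
tool_pos: [0.5371, 0.0204, 0.0282]
eef_rot: [0.777, 0.0, 0.629, -0.0]
force: [-2.1, -0.1, -0.4]
gripper_width: 0.199
```

```bash
python3 o.py
```

```text
26.85 F [-2.15 -0.12 -0.42] M [0.018 0.68  0.004] tau [-4.000e-02 -4.580e+01 -5.020e+00 -1.499e+01  3.500e-01 -9.800e-01
 -3.000e-02] p [0.5371 0.0204 0.0282]
```

{"fn": "play_rows", "kwargs": {"steps": [[0.2,0,0,0,0,0,0.6],[0.4,0,0,0,0,0,0.6]]}}

```text
clock: 27.05
tool_pos: [0.5412, 0.0205, 0.0283]
eef_rot: [0.777, 0.0, 0.629, -0.0]
force: [-2.2, -0.2, -0.6]
gripper_width: 0.196
```

```bash
python3 o.py
```

```text
27.05 F [-2.22 -0.2  -0.64] M [-0.021  0.593  0.035] tau [-3.000e-02 -4.614e+01 -5.130e+00 -1.512e+01  3.500e-01 -9.900e-01
 -3.000e-02] p [0.5412 0.0205 0.0283]
```

{"fn": "play_rows", "kwargs": {"steps": [[0.2,0,0,0,0,0,0.6],[0.4,0,0,0,0,0,0.6]]}}

```text
clock: 27.25
tool_pos: [0.5452, 0.0204, 0.0283]
eef_rot: [0.777, 0.0, 0.629, -0.0]
force: [-1.9, -0.3, -0.4]
gripper_width: 0.201
```

```bash
python3 o.py;  python3 - <<'E'
from h import *
for i in range(3):
    capture("top"); o=get_obs(); print("static F",o["force"].round(2),"M",o["ft_torque"].round(3),"tau",o["joint_torque"].round(2))
E
```

```text
27.25 F [-1.89 -0.32 -0.41] M [-0.025  0.62   0.025] tau [-2.000e-02 -4.649e+01 -5.240e+00 -1.525e+01  3.500e-01 -9.900e-01
 -3.000e-02] p [0.5452 0.0204 0.0283]
static F [-1.51 -0.35 -0.37] M [-0.035  0.578 -0.016] tau [ 1.000e-02 -4.631e+01 -5.340e+00 -1.434e+01  2.800e-01 -8.200e-01
  0.000e+00]
static F [-1.35 -0.49 -0.28] M [-0.016  0.425 -0.028] tau [-2.000e-02 -4.598e+01 -5.320e+00 -1.488e+01  2.700e-01 -7.900e-01
  2.000e-02]
static F [-1.15 -0.68 -0.83] M [-0.037  0.443 -0.02 ] tau [-2.000e-02 -4.583e+01 -5.300e+00 -1.460e+01  2.400e-01 -7.300e-01
  1.000e-02]
```

Pushing at 20 mm/s may add a dynamic offset, so I'll push much slower (5 mm/s) and read the moment, starting with B.

{"fn": "play_rows", "kwargs": {"steps": [[0.05,0,0,0,0,0,0.6],[0.1,0,0,0,0,0,0.6],[0.15,0,0,0,0,0,0.6],[0.2,0,0,0,0,0,0.6],[0.25,0,0,0,0,0,0.6],[0.3,0,0,0,0,0,0.6],[0.35,0,0,0,0,0,0.6],[0.4,0,0,0,0,0,0.6]]}}

```text
clock: 28.2
tool_pos: [0.5491, 0.0205, 0.0283]
eef_rot: [0.777, 0.0, 0.629, -0.0]
force: [-2.4, -0.1, 0.8]
gripper_width: 0.202
```

```bash
python3 o.py
```

```text
28.2 F [-2.36 -0.08  0.79] M [0.031 0.659 0.026] tau [ 3.000e-02 -4.615e+01 -5.240e+00 -1.539e+01  3.600e-01 -1.000e+00
 -1.000e-02] p [0.5491 0.0205 0.0283]
```

{"fn": "play_rows", "kwargs": {"steps": [[0.05,0,0,0,0,0,0.6],[0.1,0,0,0,0,0,0.6]]}}

```text
clock: 28.4
tool_pos: [0.5501, 0.0204, 0.0283]
eef_rot: [0.777, 0.0, 0.629, -0.0]
force: [-3.1, -0.9, 1.1]
gripper_width: 0.202
```

```bash
python3 o.py
```

```text
28.4 F [-3.05 -0.87  1.1 ] M [-0.014  0.617 -0.05 ] tau [ 3.000e-02 -4.623e+01 -5.270e+00 -1.542e+01  3.600e-01 -1.000e+00
 -1.000e-02] p [0.5501 0.0204 0.0283]
```

{"fn": "play_rows", "kwargs": {"steps": [[0.05,0,0,0,0,0,0.6],[0.1,0,0,0,0,0,0.6]]}}

```text
clock: 28.6
tool_pos: [0.5511, 0.0205, 0.0283]
eef_rot: [0.777, 0.0, 0.629, -0.0]
force: [-1.7, 0.5, 0.5]
gripper_width: 0.201
```

```bash
python3 o.py
```

```text
28.6 F [-1.69  0.47  0.46] M [ 0.007  0.68  -0.028] tau [ 3.000e-02 -4.631e+01 -5.290e+00 -1.545e+01  3.600e-01 -1.010e+00
 -1.000e-02] p [0.5511 0.0205 0.0283]
```

{"fn": "play_rows", "kwargs": {"steps": [[0.05,0,0,0,0,0,0.6]]}}

```text
clock: 28.7
tool_pos: [0.5516, 0.0204, 0.0283]
eef_rot: [0.777, 0.0, 0.629, -0.0]
force: [-3.1, 0.4, -0.0]
gripper_width: 0.194
```

```bash
python3 o.py
```

```text
28.7 F [-3.07  0.37 -0.02] M [ 0.034  0.639 -0.031] tau [ 3.000e-02 -4.635e+01 -5.310e+00 -1.546e+01  3.600e-01 -1.010e+00
 -1.000e-02] p [0.5516 0.0204 0.0283]
```

{"fn": "play_rows", "kwargs": {"steps": [[0.05,0,0,0,0,0,0.6]]}}

```text
clock: 28.8
tool_pos: [0.5521, 0.0205, 0.0283]
eef_rot: [0.777, 0.0, 0.629, -0.0]
force: [-1.6, -0.4, 0.1]
gripper_width: 0.198
```

```bash
python3 o.py; python3 - <<'E'
from h import *
for i in range(6):
    capture("top"); o=get_obs(); print("static F",o["force"].round(2),"M",o["ft_torque"].round(3))
E
```

```text
28.8 F [-1.55 -0.38  0.12] M [0.028 0.719 0.005] tau [ 3.000e-02 -4.639e+01 -5.320e+00 -1.548e+01  3.600e-01 -1.010e+00
 -1.000e-02] p [0.5521 0.0205 0.0283]
static F [-2.27 -0.21  0.54] M [0.    0.68  0.005]
static F [-1.91 -1.12  0.78] M [-0.006  0.568  0.022]
static F [-2.02 -0.68  0.82] M [-0.008  0.587 -0.002]
static F [-2.14 -0.59  0.83] M [ 0.026  0.574 -0.029]
static F [-1.95  0.13  0.05] M [0.033 0.551 0.027]
static F [-1.57 -0.52  1.65] M [-0.051  0.577  0.005]
```

{"fn": "play_rows", "kwargs": {"steps": [[-0.5,0,0,0,0,0,0.6],[-2,0,0,0,0,0,0.6],[-5,0,3,0,0,0,0.6],[-7,3,6,0,0,0,0.6],[-6,7,6,0,0,0,0.6],[-3,9.8,4,0,0,0,0.6],[-1,9.8,1,0,0,0,0.6],[-0.7,9.8,0,0,0,0,0.6],[-0.5,9.8,0,0,0,0,0.6],[-0.4,9.8,0,0,0,0,0.6],[-0.4,9.8,0,0,0,0,0.6]]}}

```text
clock: 30.2
tool_pos: [0.5481, 0.1182, 0.0294]
eef_rot: [0.778, 0.001, 0.629, -0.0]
force: [0.3, 0.3, 0.1]
gripper_width: 0.2
```

```bash
python3 o.py; python3 - <<'E'
from h import *
feet("top")
for i in range(3):
    capture("top"); o=get_obs(); print("free F",o["force"].round(2),"M",o["ft_torque"].round(3))
E
```

```text
30.2 F [0.31 0.33 0.11] M [-0.011  0.237 -0.014] tau [-1.800e-01 -4.630e+01 -5.190e+00 -1.434e+01  2.400e-01 -4.000e-01
  2.000e-02] p [0.5481 0.1182 0.0294]
top stem 51 [0.5918 0.1178 0.1052] 0.1082
top stem 52 [0.5938 0.0205 0.1049] 0.1089
top stem 49 [ 0.5623 -0.087   0.106 ] 0.1111
top stem 141 [0.5421 0.0915 0.1856] 0.1901
top base 274 [0.5932 0.118 ]
top base 366 [0.594  0.0204]
top base 372 [ 0.5623 -0.0875]
free F [ 0.41 -0.8   0.37] M [0.026 0.232 0.049]
free F [-0.61  0.41 -0.29] M [ 0.005  0.245 -0.004]
free F [ 0.34 -0.71 -0.21] M [ 0.033  0.194 -0.055]
```

{"fn": "play_rows", "kwargs": {"steps": [[0.1,0,0,0,0,0,0.6],[0.2,0,0,0,0,0,0.6],[0.3,0,0,0,0,0,0.6],[0.35,0,0,0,0,0,0.6],[0.4,0,0,0,0,0,0.6],[0.45,0,0,0,0,0,0.6],[0.5,0,0,0,0,0,0.6],[0.55,0,0,0,0,0,0.6],[0.6,0,0,0,0,0,0.6]]}}

```text
clock: 31.3
tool_pos: [0.554, 0.1184, 0.0282]
eef_rot: [0.777, 0.0, 0.629, -0.0]
force: [-1.4, 0.1, -0.4]
gripper_width: 0.201
```

```bash
python3 o.py
```

```text
31.3 F [-1.44  0.11 -0.42] M [0.001 0.558 0.039] tau [ 1.500e-01 -4.818e+01 -5.260e+00 -1.563e+01  4.200e-01 -6.900e-01
 -1.000e-02] p [0.554  0.1184 0.0282]
```

{"fn": "play_rows", "kwargs": {"steps": [[0.05,0,0,0,0,0,0.6],[0.1,0,0,0,0,0,0.6]]}}

```text
clock: 31.5
tool_pos: [0.5551, 0.1184, 0.0283]
eef_rot: [0.777, 0.0, 0.629, -0.0]
force: [-1.6, -0.1, -0.6]
gripper_width: 0.204
```

```bash
python3 o.py
```

```text
31.5 F [-1.6  -0.08 -0.63] M [-0.014  0.564 -0.006] tau [ 1.500e-01 -4.826e+01 -5.290e+00 -1.567e+01  4.200e-01 -6.900e-01
 -1.000e-02] p [0.5551 0.1184 0.0283]
```

{"fn": "play_rows", "kwargs": {"steps": [[0.05,0,0,0,0,0,0.6],[0.1,0,0,0,0,0,0.6]]}}

```text
clock: 31.7
tool_pos: [0.5561, 0.1184, 0.0283]
eef_rot: [0.777, 0.0, 0.629, -0.0]
force: [-1.2, -0.7, -0.4]
gripper_width: 0.203
```

```bash
python3 o.py
```

```text
31.7 F [-1.22 -0.71 -0.42] M [0.005 0.558 0.03 ] tau [ 1.500e-01 -4.835e+01 -5.320e+00 -1.570e+01  4.200e-01 -6.900e-01
 -1.000e-02] p [0.5561 0.1184 0.0283]
```

{"fn": "play_rows", "kwargs": {"steps": [[0.05,0,0,0,0,0,0.6],[0.1,0,0,0,0,0,0.6]]}}

```text
clock: 31.9
tool_pos: [0.5571, 0.1184, 0.0283]
eef_rot: [0.777, 0.0, 0.629, -0.0]
force: [-1.4, 0.7, 0.3]
gripper_width: 0.198
```

```bash
python3 o.py; python3 - <<'E'
from h import *
for i in range(5):
    capture("top"); o=get_obs(); print("static F",o["force"].round(2),"M",o["ft_torque"].round(3))
feet("top")
E
```

```text
31.9 F [-1.45  0.67  0.26] M [-0.042  0.52   0.028] tau [ 1.500e-01 -4.843e+01 -5.340e+00 -1.573e+01  4.200e-01 -7.000e-01
 -1.000e-02] p [0.5571 0.1184 0.0283]
static F [-1.29  0.37  0.58] M [0.018 0.576 0.031]
static F [-0.57 -0.36 -0.47] M [-0.026  0.485 -0.003]
static F [-1.23  0.1  -0.05] M [-0.005  0.51   0.016]
static F [-1.33  0.14 -0.91] M [-0.012  0.526 -0.012]
static F [-1.35  0.07 -0.28] M [ 0.002  0.476 -0.03 ]
top stem 57 [0.5989 0.1183 0.1055] 0.1095
top stem 50 [0.5935 0.0208 0.1054] 0.1094
top stem 49 [ 0.5625 -0.0872  0.1056] 0.1106
top stem 115 [0.5425 0.0832 0.1667] 0.1667
top base 232 [0.5997 0.1179]
top base 364 [0.5945 0.0205]
top base 372 [ 0.5622 -0.0871]
```

A drags at about 1.45 N, B at about 2.2 N and C at about 4.4 N, so the order C > B > A agrees across force, moment and static hold. A does read above the stated range for the slippery foot, though. I'll therefore release each foot with the jaws along the fall line, so the downhill finger catches it if it slips.

```bash
python3 - <<'E'
from h import *
from scipy.spatial.transform import Rotation as R
o=get_obs(); q=o["eef_rot"]; cur=R.from_quat([q[1],q[2],q[3],q[0]])
R0=R.from_matrix(np.array([[0,0,1],[0,1,0],[-1,0,0]]).astype(float))
print(cur.as_matrix().round(3))
tgt=R.from_euler('z',-90,degrees=True)*R0
rv=(tgt*cur.inv()).as_rotvec(); print("rel",rv.round(4)); print(o["tool_pos"],o["joint_positions"].round(3))
# tilts for rests: from tgt: yaw a then tilt -s about rest's y axis
for n,a,s in(("steep",4.2,21.8),("gentle",6.7,11.3)):
    T=R.from_euler('z',a,degrees=True)*R.from_euler('y',-s,degrees=True)*tgt
    print(n,(T*tgt.inv()).as_rotvec().round(4), "toolx",T.as_matrix()[:,0].round(3),"tooly",T.as_matrix()[:,1].round(3))
E
```

```text
[[ 0.209  0.001  0.978]
 [ 0.     1.    -0.001]
 [-0.978  0.     0.209]]
rel [ 0.1649  0.1652 -1.5636]
[0.55717867 0.11845363 0.02841257] [ 0.028  0.603 -0.406  2.056  0.76   0.42   0.596]
steep [ 0.0139 -0.3803  0.0724] toolx [ 0.37   0.027 -0.928] tooly [0.926 0.068 0.371]
gentle [ 0.0115 -0.197   0.1166] toolx [ 0.195  0.023 -0.981] tooly [0.974 0.114 0.196]
```

{"fn": "play_rows", "kwargs": {"steps": [[-1.5,0,0,0,0,0,0.6],[-5,0,2,0,0,0,0.6],[-7,0,6,0,0,0,0.6],[-7,0,11,0.015,0.015,-0.14,0.3],[-7,-3,15,0.03,0.03,-0.28,0],[-6,-7,16,0.045,0.045,-0.42,0],[-4,-11,16,0.06,0.06,-0.56,0],[-2,-15,16,0.075,0.075,-0.7,0],[0,-18,16,0.09,0.09,-0.84,0],[0.4,-20.5,15,0.105,0.105,-0.98,0],[0.4,-20.5,14,0.12,0.12,-1.12,0],[0.4,-20.5,14,0.135,0.135,-1.27,0],[0.4,-20.5,14,0.15,0.15,-1.42,0],[0.4,-20.5,14,0.165,0.165,-1.564,0],[0.4,-20.5,14,0.165,0.165,-1.564,0]]}}

```text
clock: 33.7
tool_pos: [0.5619, -0.0871, 0.1686]
eef_rot: [0.5, 0.501, 0.499, -0.5]
force: [0.7, 0.3, 0.4]
gripper_width: 0.497
```

```bash
python3 - <<'E'
from h import *
o=get_obs();print(o["tool_pos"].round(4),o["eef_rot"].round(3),o["gripper_width"],o["joint_positions"].round(3))
c=capture("wrist"); cv2.imwrite("pics/w5.png",c["frame"]); w=cloud(c);Z=w[...,2]
m=((Z>.09)&(Z<.115)&(abs(w[...,0]-.562)<.03)&(abs(w[...,1]+.087)<.03)); print("wrist stem top",w[m].mean(0).round(4),m.sum(),np.percentile(Z[m],[50,90]).round(4))
m=((Z>.035)&(Z<.045)&(abs(w[...,0]-.562)<.05)&(abs(w[...,1]+.087)<.05)); print("wrist base",np.round(cv2.minEnclosingCircle(w[m][:,:2].astype(np.float32)),4) if 0 else cv2.minEnclosingCircle(w[m][:,:2].astype(np.float32)),m.sum())
feet("side")
E
```

```text
[ 0.5619 -0.0871  0.1686] [ 0.5    0.501  0.499 -0.5  ] 0.49703120887730834 [ 0.314  0.425 -0.276  1.848  0.146  0.887 -0.033]
wrist stem top [ 0.5609 -0.0863  0.1027] 597 [0.1045 0.1056]
wrist base ((0.560643196105957, -0.0881243348121643), 0.031154347583651543) 2969
side stem 101 [ 0.5873 -0.0833  0.1946] 0.1996
side stem 90 [ 0.5323 -0.0821  0.195 ] 0.2
side stem 142 [ 0.5605 -0.0863  0.1051] 0.1088
side stem 162 [0.5916 0.0213 0.1054] 0.1089
side stem 169 [0.5967 0.1192 0.1051] 0.1084
side base 389 [ 0.5607 -0.0884]
side base 439 [0.5935 0.0206]
side base 526 [0.5985 0.1178]
```

View pics/w5.png

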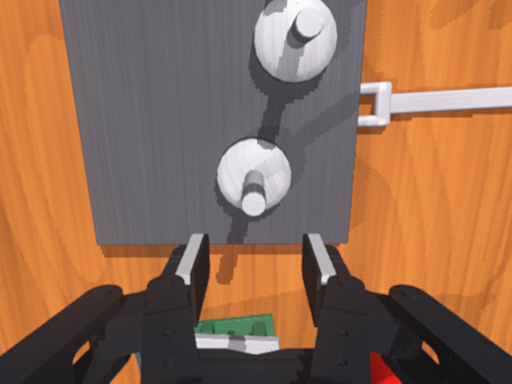

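The wrist view shows C at (255,175), with its stem top at (254,204), centred between the jaws. All cameras agree on (0.561, -0.087) with the top at 0.105. I'll descend and grip.

{"fn": "play_rows", "kwargs": {"steps": [[0,0,-4,0,0,0,0],[0,0,-8,0,0,0,0],[0,0,-11,0,0,0,0.2],[0,0,-11.7,0,0,0,0.3],[0,0,-11.7,0,0,0,0.5],[0,0,-11.7,0,0,0,0.7],[0,0,-11.7,0,0,0,0.9],[0,0,-11.7,0,0,0,1],[0,0,-11.7,0,0,0,1],[0,0,-11.7,0,0,0,1],[0,0,-11.7,0,0,0,1]], "squeeze": 60}}

```text
clock: 34.9
tool_pos: [0.5613, -0.0867, 0.052]
eef_rot: [0.5, 0.5, 0.5, -0.5]
force: [-1.9, -0.6, 1.3]
gripper_width: 0.169
```

```bash
python3 o.py; python3 - <<'E'
from h import *
c=capture("side");cv2.imwrite("pics/s6.png",cv2.resize(c["frame"][100:260,200:420],None,fx=3,fy=3))
E
```

```text
34.9 F [-1.93 -0.63  1.28] M [-0.062  0.344  0.002] tau [-2.800e-01 -5.102e+01 -3.520e+00 -1.819e+01 -1.000e-02 -5.500e-01
 -1.000e-02] p [ 0.5613 -0.0867  0.052 ]
```

View pics/s6.png

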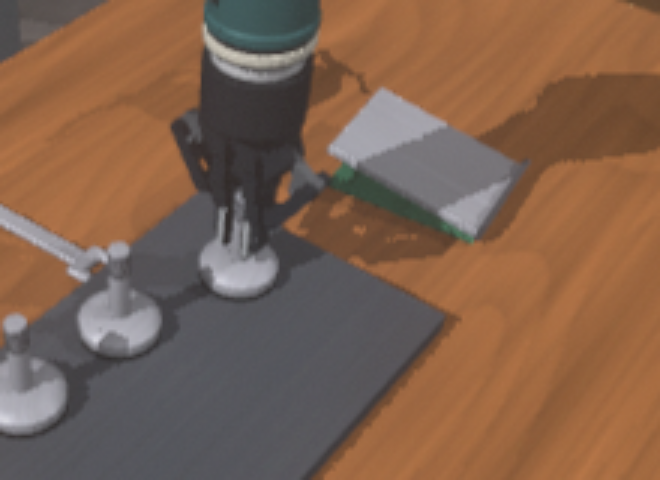

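{"fn": "play_rows", "kwargs": {"steps": [[0,0,1,0,0,0,1],[0,0,3.5,0,0,0,1],[0,0,7,0,0,0,1],[0,0,11,0,0,0,1],[0,1,14,0,0,0,1],[-1,4,15,0,0,0,1],[-2,8,15,0,0,0,1],[-3,12,15,0,0,0,1],[-4,16,15,0,0,0,1],[-5,20,15,0,0,0,1],[-6,24,15,0.002,-0.06,0.01,1],[-7,28,15,0.004,-0.12,0.02,1],[-7.4,32,15,0.006,-0.18,0.035,1],[-7.4,35,14,0.008,-0.24,0.05,1],[-7.4,37.5,12,0.01,-0.3,0.06,1],[-7.4,38.2,9,0.014,-0.38,0.072,1],[-7.4,38.2,7,0.014,-0.38,0.072,1],[-7.4,38.2,5.7,0.014,-0.38,0.072,1],[-7.4,38.2,5.7,0.014,-0.38,0.072,1],[-7.4,38.2,5.7,0.014,-0.38,0.072,1]]}}

```text
clock: 36.95
tool_pos: [0.487, 0.2958, 0.1086]
eef_rot: [0.599, 0.571, 0.418, -0.375]
force: [0.1, -0.4, -6.4]
gripper_width: 0.171
```

```bash
python3 o.py; python3 - <<'E'
from h import *
from scipy.spatial.transform import Rotation as R
o=get_obs(); q=o["eef_rot"]; cur=R.from_quat([q[1],q[2],q[3],q[0]]); X=cur.as_matrix()[:,0]
print("toolx",X.round(4),"sole",(o["tool_pos"]+.032*X).round(4),o["gripper_width"],o["joint_positions"].round(3))
c=capture("side");cv2.imwrite("pics/s7.png",cv2.resize(c["frame"][180:384,60:340],None,fx=2.8,fy=2.8))
w=cloud(c)
c=capture("top");cv2.imwrite("pics/t7.png",cv2.resize(c["frame"][150:290,80:220],None,fx=4,fy=4))
E
```

```text
36.95 F [ 0.14 -0.37 -6.41] M [-0.031  0.908 -0.016] tau [-3.200e-01 -4.385e+01 -1.430e+00 -1.887e+01  8.200e-01 -3.200e-01
 -2.000e-02] p [0.487  0.2958 0.1086]
toolx [ 0.37    0.0275 -0.9286] sole [0.4988 0.2966 0.0789] 0.17091183175763838 [-0.558  0.403 -0.202  2.133  0.817  0.429 -1.381]
```

View pics/s7.png

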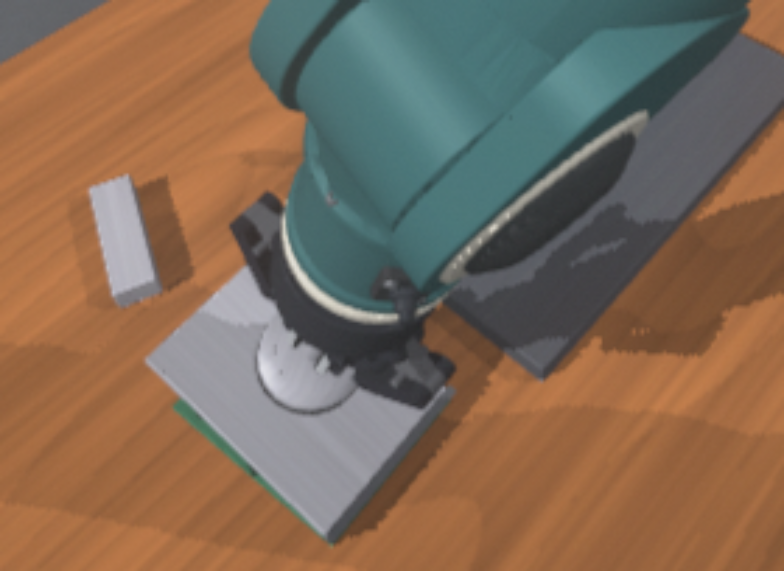

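{"fn": "play_rows", "kwargs": {"steps": [[0.37,0.03,-0.93,0,0,0,1],[0.74,0.05,-1.86,0,0,0,1],[1.0,0.07,-2.5,0,0,0,1],[1.15,0.08,-2.9,0,0,0,1],[1.26,0.09,-3.16,0,0,0,1],[1.26,0.09,-3.16,0,0,0,1]]}}

```text
clock: 37.65
tool_pos: [0.4996, 0.2963, 0.0762]
eef_rot: [0.599, 0.571, 0.418, -0.375]
force: [-0.7, 0.5, -5.6]
gripper_width: 0.172
```

{"fn": "play_rows", "kwargs": {"steps": [[0.02,0,-0.05,0,0,0,1],[0.04,0,-0.1,0,0,0,1],[0.06,0,-0.15,0,0,0,1],[0.08,0,-0.2,0,0,0,1]]}}

```text
clock: 38.05
tool_pos: [0.5006, 0.2964, 0.0749]
eef_rot: [0.599, 0.571, 0.418, -0.375]
force: [0.3, -0.8, -6.7]
gripper_width: 0.167
```

{"fn": "play_rows", "kwargs": {"steps": [[0.02,0,-0.05,0,0,0,1],[0.04,0,-0.1,0,0,0,1],[0.06,0,-0.15,0,0,0,1]]}}

```text
clock: 38.35
tool_pos: [0.5011, 0.2963, 0.0732]
eef_rot: [0.599, 0.571, 0.418, -0.375]
force: [-0.7, -0.5, -5.9]
gripper_width: 0.17
```

```bash
python3 o.py
```

```text
38.35 F [-0.65 -0.47 -5.91] M [-0.137  0.929 -0.023] tau [ 3.000e-02 -4.798e+01 -1.000e+00 -1.786e+01  7.100e-01 -2.000e-01
  2.000e-02] p [0.5011 0.2963 0.0732]
```

{"fn": "play_rows", "kwargs": {"steps": [[0.02,0,-0.05,0,0,0,1],[0.04,0,-0.1,0,0,0,1]]}}

```text
clock: 38.55
tool_pos: [0.5014, 0.2963, 0.0722]
eef_rot: [0.599, 0.571, 0.418, -0.375]
force: [-3.8, -2.0, -0.2]
gripper_width: 0.173
```

{"fn": "play_rows", "kwargs": {"steps": [[0.01,0,-0.03,0,0,0,1],[0.02,0,-0.05,0,0,0,1]]}}

```text
clock: 38.75
tool_pos: [0.5014, 0.2963, 0.0721]
eef_rot: [0.6, 0.571, 0.417, -0.375]
force: [-6.4, -2.3, 3.1]
gripper_width: 0.169
```

{"fn": "play_rows", "kwargs": {"steps": [[0.01,0,-0.03,0,0,0,1],[0.02,0,-0.05,0,0,0,1]]}}

```text
clock: 38.95
tool_pos: [0.5014, 0.2963, 0.0721]
eef_rot: [0.6, 0.571, 0.417, -0.375]
force: [-9.7, -3.4, 9.8]
gripper_width: 0.17
```

```bash
python3 o.py
```

```text
38.95 F [-9.75 -3.4   9.81] M [-0.633  1.427 -0.192] tau [ 9.900e-01 -4.111e+01  3.300e-01 -1.913e+01  9.800e-01 -1.140e+00
  1.000e-02] p [0.5014 0.2963 0.0721]
```

{"fn": "play_rows", "kwargs": {"steps": [[-0.03,0,0.07,0,0,0,1],[-0.04,0,0.1,0,0,0,1],[-0.04,0,0.1,0,0,0,0.66],[-0.04,0,0.1,0,0,0,0.6],[-0.04,0,0.1,0,0,0,0.5],[-0.04,0,0.1,0,0,0,0.48],[-0.04,0,0.1,0,0,0,0.48],[-0.04,0,0.1,0,0,0,0.48]]}}

```text
clock: 39.75
tool_pos: [0.5018, 0.2966, 0.0726]
eef_rot: [0.599, 0.571, 0.417, -0.375]
force: [0.5, -0.6, 0.8]
gripper_width: 0.261
```

```bash
python3 o.py; cat >> h.py <<'E'
def restfoot(n,mid,nrm):
    "stem/base points near a rest, in rest frame"
    mid=np.array(mid);nrm=np.array(nrm);ux=np.array([nrm[2],0,-nrm[0]]) 
    c=capture(n);w=cloud(c)-mid;h=w@nrm
    y=np.cross(nrm,[1,0,0]);y/=np.linalg.norm(y);x=np.cross(y,nrm)
    for lo,hi,t in((.013,.03,"base"),(.07,.095,"stemtop")):
        m=(h>lo)&(h<hi)&(np.linalg.norm(w,axis=-1)<.12)
        k,l,s,_=cv2.connectedComponentsWithStats(m.astype(np.uint8))
        for i in range(1,k):
            if s[i,4]<15: continue
            P=w[l==i]; u=np.c_[P@x,P@y].astype(np.float32); print(n,t,s[i,4],"circle mm",np.round(np.array(cv2.minEnclosingCircle(u)[0])*1e3,1),round(cv2.minEnclosingCircle(u)[1]*1e3,1),"h mm",np.round(np.percentile(P@nrm,[5,50,95])*1e3,1))
    return c
E
python3 - <<'E'
from h import *
for n in("side","top"):
    c=restfoot(n,(.514,.2975,.0425),(-.3704,-.0272,.9285)); cv2.imwrite(f"pics/{n}8.png",cv2.resize(c["frame"][180:384,60:340] if n=="side" else c["frame"][150:290,80:220],None,fx=2.8,fy=2.8))
E
```

```text
39.75 F [ 0.51 -0.61  0.77] M [-0.068  0.372 -0.007] tau [  0.   -44.54  -0.99 -15.86   0.47  -0.14  -0.  ] p [0.5018 0.2966 0.0726]
side base 521 circle mm [ 0.4 -0.3] 30.9 h mm [15.7 20.4 23.2]
side stemtop 23 circle mm [39.1 14.2] 6.7 h mm [82.  87.2 93.8]
side stemtop 110 circle mm [-28.8   7.4] 17.5 h mm [77.7 88.5 93.2]
top base 215 circle mm [ 2.3 -4. ] 31.0 h mm [14.7 19.5 23.3]
top stemtop 54 circle mm [31.8 -8.4] 16.9 h mm [77.3 86.5 90.9]
```

View pics/side8.png

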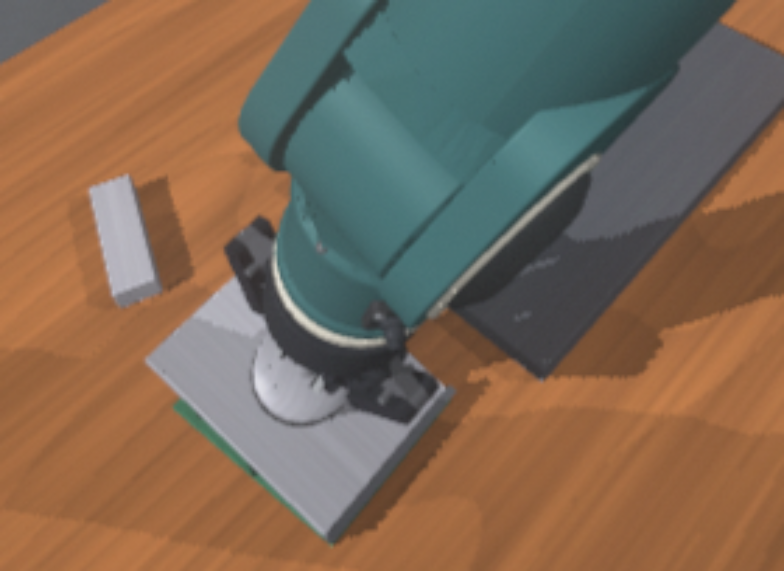

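C sits centred on the steep rest to within about 1 mm per the side view. Its base is flat and there is no load on the released jaws. I'll retreat along the normal and go to B.

{"fn": "play_rows", "kwargs": {"steps": [[0,0,0,0,0,0,0.35],[-0.2,0,0.5,0,0,0,0.3],[-0.75,-0.05,1.9,0,0,0,0.3],[-1.5,-0.1,3.8,0,0,0,0.2],[-2.4,-0.2,6.2,0,0,0,0.1],[-3.2,-0.3,9,0,0,0,0],[-3,-2,12,-0.002,0.06,-0.01,0],[-2,-6,13,-0.005,0.13,-0.025,0],[0,-10,13,-0.008,0.2,-0.04,0],[2,-14,12,-0.01,0.27,-0.05,0],[4,-18,11,-0.012,0.33,-0.06,0],[6,-22,10,-0.014,0.38,-0.072,0],[8,-25,9,-0.014,0.38,-0.072,0],[9.1,-27.6,8.5,-0.014,0.38,-0.072,0],[9.1,-27.6,8,-0.014,0.38,-0.072,0],[9.1,-27.6,8,-0.014,0.38,-0.072,0]]}}

```text
clock: 41.45
tool_pos: [0.5917, 0.0201, 0.1515]
eef_rot: [-0.499, -0.5, -0.5, 0.501]
force: [-0.4, 1.3, -0.7]
gripper_width: 0.504
```

```bash
python3 - <<'E'
from h import *
o=get_obs();print(o["clock"],o["tool_pos"].round(4),o["eef_rot"].round(3),o["gripper_width"])
c=capture("wrist"); cv2.imwrite("pics/w9.png",c["frame"]); w=cloud(c);Z=w[...,2]
m=((Z>.09)&(Z<.115)&(abs(w[...,0]-.593)<.03)&(abs(w[...,1]-.02)<.03)); print("wrist stem top",w[m].mean(0).round(4),m.sum(),np.percentile(Z[m],[50,90]).round(4))
m=((Z>.035)&(Z<.045)&(abs(w[...,0]-.593)<.05)&(abs(w[...,1]-.02)<.05)); print("wrist base",cv2.minEnclosingCircle(w[m][:,:2].astype(np.float32)),m.sum())
feet("side")
for n in("side","top"):
    c=restfoot(n,(.514,.2975,.0425),(-.3704,-.0272,.9285))
    cv2.imwrite(f"pics/{n}9.png",c["frame"])
E
```

```text
41.45 [0.5917 0.0201 0.1515] [-0.499 -0.5   -0.5    0.501] 0.503780314829672
wrist stem top [0.5926 0.0217 0.1028] 703 [0.1045 0.1055]
wrist base ((0.5926337242126465, 0.019856149330735207), 0.031110141426324844) 3341
side stem 185 [0.6166 0.0234 0.195 ] 0.1999
side stem 141 [0.5628 0.0293 0.1939] 0.1994
side stem 160 [0.5917 0.0214 0.1052] 0.1086
side stem 169 [0.5965 0.1192 0.1051] 0.1084
side base 440 [0.5927 0.0204]
side base 528 [0.5974 0.1174]
side base 944 circle mm [ 0.5 -2.4] 31.7 h mm [15.8 20.6 22.9]
side stemtop 120 circle mm [ 0.4 -2.2] 8.4 h mm [72.8 85.8 87.7]
top base 359 circle mm [ 1.8 -2. ] 31.7 h mm [14.5 19.3 23.5]
top stemtop 48 circle mm [ 1.7 -1.8] 8.7 h mm [73.3 84.6 88.5]
```

View pics/side9.png

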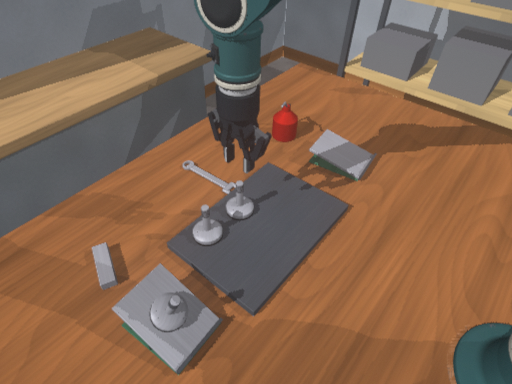

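C stands flat on the steep rest at about (170,311), within about 2 mm of the middle. B is under the gripper at (0.5925, 0.0205). I'll grip it.

{"fn": "play_rows", "kwargs": {"steps": [[0,0,-3,0,0,0,0],[0,0,-6.5,0,0,0,0],[0.05,0,-9,0,0,0,0.2],[0.05,0,-9.9,0,0,0,0.3],[0.05,0,-9.9,0,0,0,0.5],[0.05,0,-9.9,0,0,0,0.7],[0.05,0,-9.9,0,0,0,0.9],[0.05,0,-9.9,0,0,0,1],[0.05,0,-9.9,0,0,0,1],[0.05,0,-9.9,0,0,0,1],[0.05,0,-9.9,0,0,0,1]], "squeeze": 60}}

```text
clock: 42.75
tool_pos: [0.5931, 0.0203, 0.0538]
eef_rot: [0.5, 0.5, 0.5, -0.5]
force: [-1.5, 0.2, 1.1]
gripper_width: 0.172
```

```bash
python3 o.py; python3 -c "
from station import get_obs; print(get_obs()['gripper_width'])"
```

```text
42.75 F [-1.54  0.18  1.12] M [0.02  0.378 0.03 ] tau [-5.000e-02 -5.367e+01 -3.930e+00 -1.918e+01  9.000e-02 -5.900e-01
 -0.000e+00] p [0.5931 0.0203 0.0538]
0.1723036349402223
```

{"fn": "play_rows", "kwargs": {"steps": [[0,0,1,0,0,0,1],[0,0,3.5,0,0,0,1],[0,0,7,0,0,0,1],[-1,-2,10,0,0,0,1],[-2,-6,11,0,0,0,1],[-3,-10,11,0,0,0,1],[-4,-14,11,0,0,0,1],[-5,-18,11,0.002,-0.04,0.023,1],[-6,-22,11,0.004,-0.08,0.047,1],[-7,-26,11,0.007,-0.12,0.07,1],[-8,-29,11,0.01,-0.16,0.1,1],[-8.95,-31.5,10,0.0115,-0.197,0.117,1],[-8.95,-33,8.5,0.0115,-0.197,0.117,1],[-8.95,-33.3,6.5,0.0115,-0.197,0.117,1],[-8.95,-33.3,4.9,0.0115,-0.197,0.117,1],[-8.95,-33.3,4.9,0.0115,-0.197,0.117,1],[-8.95,-33.3,4.9,0.0115,-0.197,0.117,1]]}}

```text
clock: 44.45
tool_pos: [0.5034, -0.3124, 0.1025]
eef_rot: [0.572, 0.52, 0.48, -0.415]
force: [0.9, 0.1, -5.6]
gripper_width: 0.167
```

```bash
python3 o.py; python3 - <<'E'
from h import *
from scipy.spatial.transform import Rotation as R
o=get_obs(); q=o["eef_rot"]; X=R.from_quat([q[1],q[2],q[3],q[0]]).as_matrix()[:,0]
s=o["tool_pos"]+.0338*X; d=(np.array([.518,-.3117,.030])-s)@X
print("toolx",X.round(4),"sole",s.round(4),"dist",d.round(4),"land",(s+d*X).round(4),o["joint_positions"].round(2))
c=capture("side");cv2.imwrite("pics/s10.png",cv2.resize(c["frame"][80:230,230:430],None,fx=3,fy=3))
E
```

```text
44.45 F [ 0.89  0.14 -5.62] M [-0.084  0.399 -0.   ] tau [  0.28 -49.98  -4.2  -20.54  -0.3   -0.76  -0.  ] p [ 0.5034 -0.3124  0.1025]
toolx [ 0.1943  0.0234 -0.9807] sole [ 0.51   -0.3116  0.0693] dist 0.0401 land [ 0.5178 -0.3107  0.03  ] [ 0.81  0.5  -0.31  1.94  0.05  0.56  0.63]
```

View pics/s10.png

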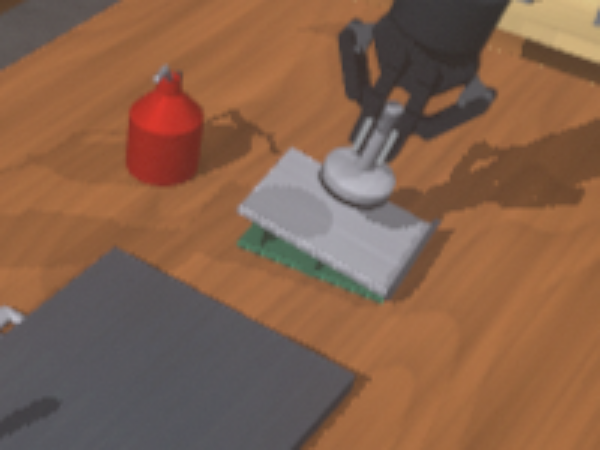

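{"fn": "play_rows", "kwargs": {"steps": [[0.2,0.02,-1.0,0,0,0,1],[0.4,0.05,-2.0,0,0,0,1],[0.6,0.07,-3.0,0,0,0,1],[0.66,0.08,-3.35,0,0,0,1],[0.7,0.08,-3.5,0,0,0,1],[0.72,0.09,-3.6,0,0,0,1],[0.73,0.09,-3.65,0,0,0,1]]}}

```text
clock: 45.2
tool_pos: [0.511, -0.3119, 0.0659]
eef_rot: [0.572, 0.52, 0.479, -0.416]
force: [0.3, 0.1, -5.7]
gripper_width: 0.171
```

{"fn": "play_rows", "kwargs": {"steps": [[0.01,0,-0.05,0,0,0,1],[0.02,0,-0.1,0,0,0,1]]}}

```text
clock: 45.4
tool_pos: [0.5111, -0.3119, 0.065]
eef_rot: [0.572, 0.52, 0.479, -0.416]
force: [-0.1, 0.4, -6.2]
gripper_width: 0.171
```

{"fn": "play_rows", "kwargs": {"steps": [[0.01,0,-0.05,0,0,0,1],[0.02,0,-0.1,0,0,0,1]]}}

```text
clock: 45.6
tool_pos: [0.5112, -0.3118, 0.0638]
eef_rot: [0.572, 0.52, 0.479, -0.416]
force: [-0.3, -0.6, -6.3]
gripper_width: 0.171
```

{"fn": "play_rows", "kwargs": {"steps": [[0.01,0,-0.05,0,0,0,1],[0.01,0,-0.07,0,0,0,1]]}}

```text
clock: 45.8
tool_pos: [0.5112, -0.3119, 0.0634]
eef_rot: [0.572, 0.52, 0.48, -0.416]
force: [-3.3, 1.0, 0.1]
gripper_width: 0.173
```

{"fn": "play_rows", "kwargs": {"steps": [[0,0,-0.02,0,0,0,1],[0,0,-0.03,0,0,0,1]]}}

```text
clock: 46.0
tool_pos: [0.5112, -0.3119, 0.0634]
eef_rot: [0.572, 0.52, 0.479, -0.416]
force: [-4.9, 1.4, 5.6]
gripper_width: 0.169
```

{"fn": "play_rows", "kwargs": {"steps": [[0,0,0.04,0,0,0,1],[0,0,0.06,0,0,0,1],[0,0,0.06,0,0,0,0.66],[0,0,0.06,0,0,0,0.6],[0,0,0.06,0,0,0,0.55],[0,0,0.06,0,0,0,0.5],[0,0,0.06,0,0,0,0.48],[0,0,0.06,0,0,0,0.48],[0,0,0.06,0,0,0,0.48],[0,0,0.06,0,0,0,0.48]]}}

```text
clock: 47.0
tool_pos: [0.5114, -0.3118, 0.0634]
eef_rot: [0.572, 0.52, 0.479, -0.416]
force: [0.5, 1.0, -0.7]
gripper_width: 0.26
```

```bash
python3 o.py; python3 - <<'E'
from h import *
G=((.518,-.3117,.031),(-.1947,-.0229,.9806))
for k in range(3):
  for n in("side","top"):
    c=restfoot(n,*G)
    if n=="side": cv2.imwrite(f"pics/s11.png",cv2.resize(c["frame"][80:230,230:430],None,fx=3,fy=3))
E
python3 o.py
```

```text
47.0 F [ 0.46  1.01 -0.71] M [-0.045  0.146  0.034] tau [-1.000e-02 -5.005e+01 -4.200e+00 -1.760e+01 -1.800e-01 -5.700e-01
  0.000e+00] p [ 0.5114 -0.3118  0.0634]
side base 256 circle mm [0.1 0.1] 31.8 h mm [14.5 20.8 24.3]
side stemtop 256 circle mm [-0.2 10.3] 46.1 h mm [73.  86.4 93.7]
top base 210 circle mm [1.6 3.2] 30.9 h mm [13.5 18.2 22.4]
top stemtop 53 circle mm [30.2 14.7] 17.0 h mm [77.9 87.  93.2]
top stemtop 16 circle mm [-38.3   7. ] 7.4 h mm [82.8 89.5 93.4]
side base 256 circle mm [0.1 0. ] 31.9 h mm [14.9 20.7 24.5]
side stemtop 256 circle mm [-0.8 10.3] 45.4 h mm [72.3 86.1 93.6]
top base 211 circle mm [1.4 1.6] 30.9 h mm [13.8 18.  22.2]
top stemtop 55 circle mm [30.3 14.6] 17.0 h mm [77.3 87.2 93.3]
side base 256 circle mm [1.  0.9] 31.7 h mm [14.8 20.7 24.3]
side stemtop 264 circle mm [ 0.2 10.6] 45.6 h mm [72.6 86.5 93.9]
top base 202 circle mm [1.7 6.3] 30.7 h mm [14.3 18.1 23.5]
top stemtop 57 circle mm [30.2 14.2] 16.7 h mm [77.5 87.5 92.6]
top stemtop 16 circle mm [-39.3   7.2] 8.3 h mm [82.  85.7 93.9]
47.3 F [-0.2  -0.26 -0.23] M [-0.036  0.189  0.006] tau [ -0.   -50.04  -4.19 -17.58  -0.18  -0.57  -0.  ] p [ 0.5113 -0.3118  0.0633]
```

View pics/s11.png

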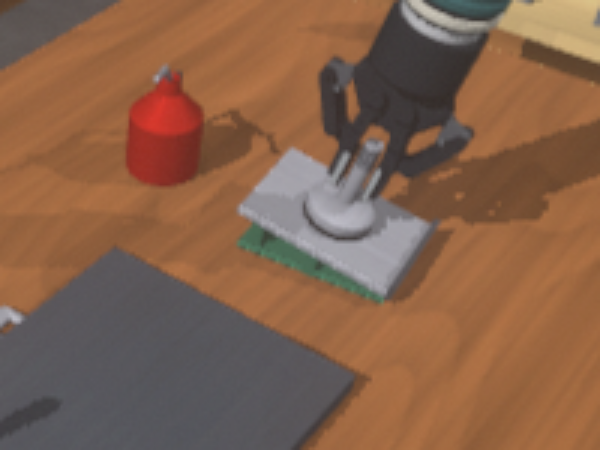

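B holds on the gentle slope with no jaw load, and C holds on the steep one, so by elimination A is the slippery foot. I'll retreat.

{"fn": "play_rows", "kwargs": {"steps": [[0,0,0,0,0,0,0.35],[-0.1,0,0.5,0,0,0,0.3],[-0.4,-0.05,2,0,0,0,0.3],[-0.8,-0.1,4,0,0,0,0.2],[-1.4,-0.15,7,0,0,0,0.1],[-2,-0.2,10,0,0,0,0],[-3,3,14,0,0.05,0,0],[-4,7,16,0,0.1,0,0],[-4,12,17,0,0.15,0,0],[-4,17,17,0,0.19,0,0],[-4,22,17,0,0.19,0,0],[-4,25,17,0,0.19,0,0],[-4,26,17,0,0.19,0,0],[-4,26,17,0,0.19,0,0],[-4,26,17,0,0.19,0,0]]}}

```text
clock: 48.8
tool_pos: [0.4713, -0.0533, 0.2338]
eef_rot: [0.524, 0.478, 0.531, -0.464]
force: [-0.6, -0.5, 0.1]
gripper_width: 0.498
```

```bash
python3 o.py; python3 - <<'E'
from h import *
for n in("side","top"):
    print("gentle");c=restfoot(n,(.518,-.3117,.031),(-.1947,-.0229,.9806))
    print("steep");c=restfoot(n,(.514,.2975,.0425),(-.3704,-.0272,.9285))
    cv2.imwrite(f"pics/{n}12.png",c["frame"])
feet("side")
E
```

```text
48.8 F [-0.61 -0.54  0.12] M [-0.057  0.023  0.003] tau [-9.700e-01 -3.371e+01 -3.080e+00 -2.341e+01 -1.300e-01 -2.000e-02
 -1.000e-02] p [ 0.4713 -0.0533  0.2338]
gentle
side base 271 circle mm [-0.2 -0.4] 32.3 h mm [14.8 20.8 24.3]
side stemtop 56 circle mm [1.2 0.8] 8.8 h mm [71.8 83.2 88. ]
steep
side base 945 circle mm [ 0.4 -2.4] 31.8 h mm [15.5 20.6 23.1]
side stemtop 121 circle mm [ 0.3 -1.8] 8.2 h mm [72.3 85.9 87.6]
gentle
top base 337 circle mm [2.3 0.3] 31.6 h mm [14.  18.4 22.4]
top stemtop 45 circle mm [2.2 0.6] 8.2 h mm [71.  83.  87.5]
steep
top base 360 circle mm [ 1.3 -2.4] 32.0 h mm [14.7 19.7 23.5]
top stemtop 48 circle mm [ 1.8 -2.8] 8.3 h mm [72.1 84.9 88.2]
side stem 171 [0.5966 0.1193 0.1051] 0.1091
side base 531 [0.598  0.1177]
```

View pics/side12.png

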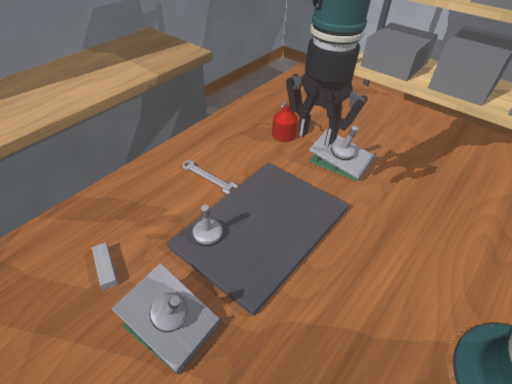

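View pics/top12.png

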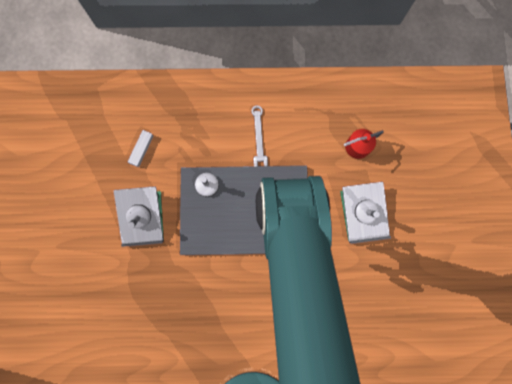

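The side and top views show A upright on the plate, and C and B upright near the middles of their rests (at top pixels (139,216) and (366,212)). The can, spanner and block haven't moved, and the robot is clear of everything.

```bash
python3 -c "
from station import job_done; print(job_done())"
```

```text
the job is handed in; nothing more can be done
None
```

The three feet were dragged, ranked and placed as asked, and the job was handed in at about 49 s of the 72 s. The right foot drags hardest and is on the steep rest, the middle foot is second and is on the gentle rest, and the left foot stays on the plate.

| Foot (start position) | Drag felt | Dragged | Now |
|---|---|---|---|
| Right | about 4.4 N at its own weight (worked out) | about 98 mm | steep rest |
| Middle | about 1.8–2.3 N | about 100 mm | gentle rest |
| Left | about 1.4–1.8 N | about 100 mm | standing on the plate |

**Last checks:** Both cameras put the right foot within about 3 mm of the steep middle and the middle foot within about 2.5 mm of the gentle middle. Both soles are flat, and neither foot moved after release. The left foot stands upright at about (0.598, 0.118). The can, spanner and block look unmoved, and the robot touches nothing.

**What disagreed:**
- **Left foot's drag:** it felt higher than the 0.4–0.9 N given for the slippery foot, for no reason I found. The ranking held in the slow pushes and in how hard each foot resisted when held still. It is also backed by each foot staying put on its slope with the jaws open.
- **Right foot's drag:** my fingers briefly pressed it down with about 5–6.5 N at the start of its pushes, then took about 2 N off its weight for most of the rest. Its 4.4 N is therefore worked out from the friction ratio, not read directly.
- **Setting down:** the right foot was pressed with about 16 N more than hanging free on contact, and the middle foot with about 12 N. I eased both off before letting go.
- **Joint range:** joint 6 once read 0.148 rad against the 0.15 limit, when I reached in close for the right foot.

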